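# Clear the ink knife and hold the printing block in the register corner

## Robot

A 6-joint arm with a two-finger parallel gripper is mounted at the origin on the work surface. World frame = base frame: x ahead of the robot, y to its left, z up, the work surface at z = 0. Lengths are in mm, angles in rad, forces in N, time in s.
With the tool pointing down it reaches from about 325 to 1000 mm from the base axis. Payload 5.1 kg.
Tool frame: the origin (TCP) lies on the centre line of the jaws, within the pads' length; the fingertips stand 19 mm ahead of it and the grasp point (between the pads) is the TCP; x points along the fingers, y is the direction in which the jaws open and shut, and the axes are right-handed (so a half turn about x gives the same grasp; the last joint's range is limited). The gripper opens to 85 mm and grips with 20 to 120 N. Pads are 22 mm wide; open, the fingers measure 114 mm over their backs; the gripper's body (76 mm by 85 mm) begins 54 mm behind the grasp point. The pads swing forward as they close: fully open they stand 13 mm farther back than shut.
Start: joints at [1.089, 0.124, 1.65, -0, 1.367, -0.083], TCP at [252.422, 598.972, 216.222] pointing down, gripper open.
Joint ranges: [-2.61, 2.61], [-1.02, 2.33], [0.03, 2.71], [-1.35, 4.49], [0.32, 2.68], [-2.91, 2.91]. Speed limits (rad/s): [2.57, 2.57, 3.14, 3.14, 3.14, 3.14].

## Interface

Orientations are given as a rotation vector (axis times angle).
In Python, from station import ctrl, cams, finder gives the robot as it stands. The module is installed in compiled form; this text tells all that it offers.
- The arm moves only by the tool arm_command, never from a script. Its argument "commands" is a list of rows, each a list of 7 numbers: the shift along the world's x, y, z in units of 25 mm (1.0 is 25 mm), then the turn, a rotation vector about the world's x, y, z in units of 5 degrees (1.0 is 5 degrees), then the closure, from -1 (fully open) to 1 (shut). A call has 1 to 12 rows; each row is the pose to reach, as a shift and turn from the pose commanded when the call began; what a row does not reach only later rows make up. A row lasts 1/10 s, in which the tool goes at most 50 mm and 8.59 degrees, less where a joint would pass 70% of its speed; a pose out of reach is approached as far as the arm can. A call with a gripper value outside its range is refused whole. The fingers move at their own pace and stop on an object; the grip force is fixed at half the most. Time passes only in rows, so rows that repeat a pose let the fingers close. It gives the time, the measured TCP pose, the force and the opening at its end, in the units of the state.
- ctrl.get_obs(): the state, without advancing time (a new reading comes with each control period).
- cams.camera(name): name is "scene" or "top" or "wrist"; returns a dict with "color" (384x512x3 uint8, red, green, blue), "fov_y" (degrees; the focal length in pixels is half the picture's height over the tangent of half this angle, whatever the lens; pixels are square), "cx", "cy" (the principal point, pixels), "R" (3x3) and "t" (3): a world point X has camera coordinates R X + t; the wrist camera has in their place "tool_from_camera" (4x4, takes a point from camera to tool coordinates, whose origin is the TCP and whose axes are the tool frame's). Camera axes: x right, y down, z forward; pixel columns grow to the right and rows downward; lengths in mm; the calibration is good to about 2 mm. A picture is of the moment at which its call begins: read the wrist's pose just before it. There is no depth.
- ctrl.hand_in(): hands the job in, once; it reports no verdict.
Trained networks look in a picture, given as the dict that the camera call returned (one of the last four; its "shot" number tells which), for a name from the list of things; names that differ only in an ending like _2 or _b are one class to them, and where a whole thing is asked for, a point or a joint stands for the part that bears it (a point fixed in the world has none). Each returns a list of dicts, best first, with "conf" (0 to 1); they miss things now and then, are a little off and sometimes report something else, mostly with a low value. They report only what shows in the picture. A call takes as long as a camera call. They do not tell look-alikes from the thing itself.
- finder.silhouettes(picture, thing): "region" (384x512 bool, what is visible of it) and "bbox" ([left, top, right, bottom] as shares, 0 to 1, of the picture: columns of its width, rows of its height, round what is visible of it).
- finder.place_of(picture, thing): "centre" ([column, row] as shares, 0 to 1, of the picture: columns of its width, rows of its height: a listed point, or the origin of a listed thing).
The state is a dict: "clock": time; "joint_pos": joint angles; "qd": joint speeds; "effort": joint torques, N m; "ee_pos": TCP position; "tool_rot": TCP orientation; "ft_force": force on the tool from outside, world axes, zero at the start; "moment": the same for the moment, N m; "grip_width": finger opening in mm.
Only numpy, scipy, OpenCV 4.12 (cv2) and the standard library are available. Lean on these libraries where they do the work, as an engineer would, in place of code of your own. Each camera call takes 0.05 s, during which the arm holds its last target.

## Task

Take the ink knife off the registration board and slide it blade first along the table into its slotted wooden dock until it is fully home, and leave it there. Then fetch the oblong printing block, set it flat on the board and press it into the corner with its long side against the longer metal fence and its end against the shorter one, and finish while still gripping it and pressing it firmly against both fences. Leave the square block and the small amber bottle where they stand.

Things in the scene. Friction and masses are not known exactly. Their poses are not given: they have to be found in the camera images.
- board: fixed registration board lying on the table: a plywood plate 220 x 220 x 6 mm with a thin sheet of paper on it and two rigid metal fences, each 20 mm wide and standing 15 mm above the plate. Origin: centre of its underside; x points away from the robot (turned up to 0.25 rad), y to the left, z up
- corner (a point): the inside corner where the two fences' faces meet, at the plate's upper surface (6 mm above the table), 90 mm in x and 90 mm in y from the board's origin; axes as the board's. The board's free surface lies towards -x and -y of it. Its block seat has its centre at x = -45 mm, y = -30 mm from here
- long_fence: the longer fence, 200 mm, running along the board's x on its left (+y) side, fixed; its face towards -y passes through the corner. Origin: centre of its underside
- short_fence: the shorter fence, 120 mm, running along the board's y on its far (+x) side, fixed; its face towards -x passes through the corner. Origin: centre of its underside
- dock: fixed wooden dock on the table, 80 mm wide (y), 28 mm high, with a roof from x = -45 to 45 mm over one flat slot 52 mm wide, 12 mm high, 75 mm deep, its floor the table top. The slot opens only towards -x (towards the robot, turned up to 0.3 rad), where its two 14 mm side walls run on 15 mm as open cheeks, 52 mm apart. Origin: on the table under the roof's centre; x: the way the knife slides in
- dock_mouth (a point): middle of the slot's mouth (the roof's near edge) at table level, 45 mm towards -x from the dock's origin; axes as the dock's. The cheeks reach 15 mm nearer
- knife: ink knife, about 120 g, loose, lying flat on the board at the start (tail may overhang its near edge): straight wooden handle 100 mm long, 24 wide, 22 high; steel blade 44 mm wide, 4 thick, sticking out 70 mm, its underside level with the handle's. Origin: centre of the handle's underside; x points to the blade's tip (120 mm away), z up. The handle does not fit the slot
- knife_shoulder (a point): end of the handle where the blade begins, at the underside, 50 mm in x from the knife's origin; it stops against the roof's edge at the dock's mouth when the knife is fully home
- block: the oblong hand printing block, 160 g more or less, loose, on the table to the robot's left: body 90 (x) x 60 (y) x 22 mm (z) with a wooden bar handle on top, 60 mm long in x, 26 mm wide in y, from 22 to 64 mm above the underside, centred. Origin: centre of its underside; symmetrical under a half turn about z
- square_block: a square hand printing block, 62 x 62 x 22 mm, of the same wood, with a round knob (34 mm diameter, top 60 mm above the underside). Not to be used. Origin: centre of its underside
- amber_bottle: a small amber glass bottle, 42 mm diameter, 85 mm tall, standing. Origin: centre of its underside
There are look-alikes about, which are no part of the job. What is shaped like the block but red or turquoise is not meant.

How it is judged:
By the outcome, as a careful person would: the job done as asked, in the order asked, and still so for the second after the job is handed in, while the arm keeps its last pose, push and grip.
It also fails if it takes over 58 s, if anything falls off the work surface, if the arm or the gripper's body presses on something with over 40 N, if the wrist force passes 120 N, or if a joint passes its speed limit or range.

## Working session

There is one attempt and no reset: what is moved stays moved. The work goes in short steps, Python scripts to look and compute and a tool call to move; the robot and the scene stay as the last step left them, time stands still between calls to the robot, and variables do not carry over. Pictures are saved under pics/ and viewed, and the job is handed in when it is done.

Besides the shell and the picture viewer there is one more tool, called after "Call:" as name(argument=value, ...) on one line, values as JSON. arm_command: Moves the arm, as the interface text tells. Its arguments: {"type":"object","properties":{"commands":{"type":"array"}},"required":["commands"]}

```bash
mkdir -p pics; cat > h.py <<'E'
import numpy as np, cv2
from station import ctrl, cams, finder
def save(n,img,s=1):
    o=cv2.cvtColor(img,cv2.COLOR_RGB2BGR)
    if s!=1:o=cv2.resize(o,None,fx=s,fy=s,interpolation=cv2.INTER_CUBIC)
    cv2.imwrite('pics/'+n+'.png',o)
def cam(p):
    f=p['color'].shape[0]/2/np.tan(np.radians(p['fov_y'])/2)
    if 'R' in p: return f,np.array(p['R']),np.array(p['t'])
    o=p['obs']; Rt=cv2.Rodrigues(np.array(o['tool_rot'],float))[0]
    T=np.array(p['tool_from_camera']); Rc=Rt@T[:3,:3]; c=Rt@T[:3,3]+np.array(o['ee_pos'])
    return f,Rc.T,-Rc.T@c
def grab(n):
    o=ctrl.get_obs(); p=cams.camera(n); 
    if 'R' not in p: p['obs']=o
    return p
def back(p,uv,z):
    f,R,t=cam(p); uv=np.atleast_2d(uv)
    d=np.c_[(uv[:,0]-p['cx'])/f,(uv[:,1]-p['cy'])/f,np.ones(len(uv))]@R
    c=-R.T@t
    return c+d*((z-c[2])/d[:,2])[:,None]
def proj(p,X):
    f,R,t=cam(p); q=np.atleast_2d(X)@R.T+t
    return np.c_[q[:,0]/q[:,2]*f+p['cx'],q[:,1]/q[:,2]*f+p['cy']]
E
cat > a.py <<'E'
from h import *
o=ctrl.get_obs(); print({k:np.round(v,3) for k,v in o.items()})
for n in ['scene','top','wrist']:
    p=grab(n); save(n+'0',p['color'],1.5)
    print(n,{k:v for k,v in p.items() if k not in('color','obs')})
    for th in ['knife','knife_shoulder','block','square_block','amber_bottle','dock','dock_mouth','board','corner','long_fence','short_fence']:
        for r in finder.place_of(p,th)[:4]:
            c=np.array(r['centre'])*[512,384]
            z={'corner':6,'knife':6,'knife_shoulder':6,'long_fence':6,'short_fence':6}.get(th,0)
            print(n,th,round(r['conf'],2),c.round(1),back(p,c,z)[0].round(1))
print(ctrl.get_obs()['clock'])
E
python3 a.py
```

```text
{'clock': np.float64(0.0), 'joint_pos': array([ 1.089,  0.125,  1.652, -0.   ,  1.367, -0.083]), 'qd': array([-0.001, -0.001, -0.001, -0.   ,  0.001, -0.   ]), 'effort': array([-3.0000e-03, -4.2361e+01, -3.6545e+01, -0.0000e+00,  7.0000e-03,
        0.0000e+00]), 'ee_pos': array([252.15 , 598.406, 214.921]), 'tool_rot': array([ 0.311,  1.549, -0.314]), 'ft_force': array([ 0.707,  0.733, -0.409]), 'moment': array([-0.041,  0.02 ,  0.015]), 'grip_width': np.float64(85.472)}
scene {'fov_y': 43.1159163541081, 'cx': 248.31488066574835, 'cy': 189.76256023036305, 'R': array([[-0.425795  ,  0.90479574, -0.00657878],
       [ 0.73952882,  0.34381302, -0.57869658],
       [-0.52134033, -0.25127131, -0.81551639]]), 't': array([ 188.45787364, -359.5787323 , 1638.59069575]), 'shot': 1}
scene knife 0.86 [223.4 192.4] [520.1 -41.3   6. ]
scene block 0.94 [394.3 249.2] [490.  444.4   0. ]
scene block 0.87 [384.7 181.9] [287.9 360.8   0. ]
scene block 0.69 [326.7 173.3] [328.8 199.1   0. ]
scene block 0.65 [353.4 208.4] [413.  307.7   0. ]
scene square_block 0.9 [346.8 266.5] [590.  347.8   0. ]
scen
[... 1331 characters left out ...]
7 135.7] [677.9  26.7   6. ]
top long_fence 0.64 [251.2 166. ] [596.   59.1   6. ]
wrist {'fov_y': 62.198375086381525, 'cx': 257.61353930467607, 'cy': 192.96073136439873, 'tool_from_camera': array([[ 7.94794809e-04, -3.29248768e-01,  9.44242881e-01,
        -1.57743011e+02],
       [ 9.99999506e-01, -3.02481872e-04, -9.47199304e-04,
        -3.49877028e-01],
       [ 5.97480558e-04,  9.44243167e-01,  3.29248364e-01,
        -8.51152781e+01],
       [ 0.00000000e+00,  0.00000000e+00,  0.00000000e+00,
         1.00000000e+00]]), 'shot': 3}
wrist block 0.94 [101.2 250.7] [288.  357.6   0. ]
wrist block 0.88 [226.8 338.6] [486.6 449.9   0. ]
wrist block 0.62 [ 15.2 314.3] [328.6 188.2   0. ]
1.8
```

View pics/scene0.png

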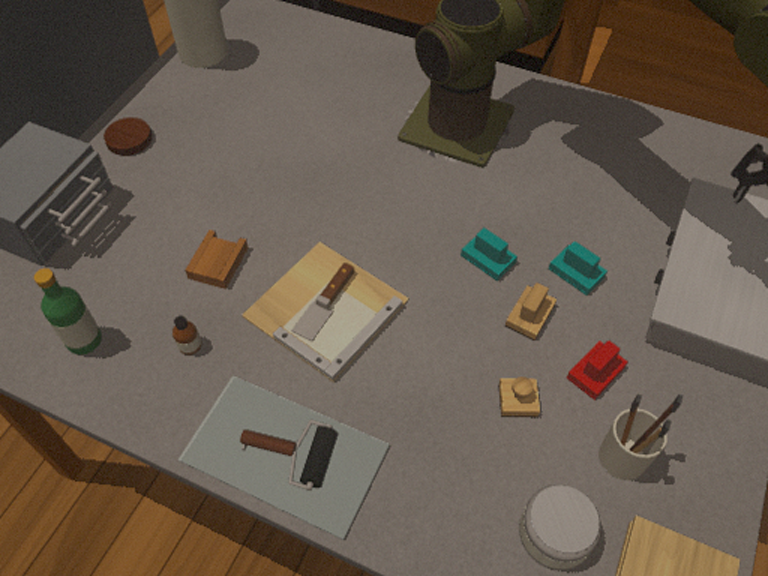

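View pics/top0.png

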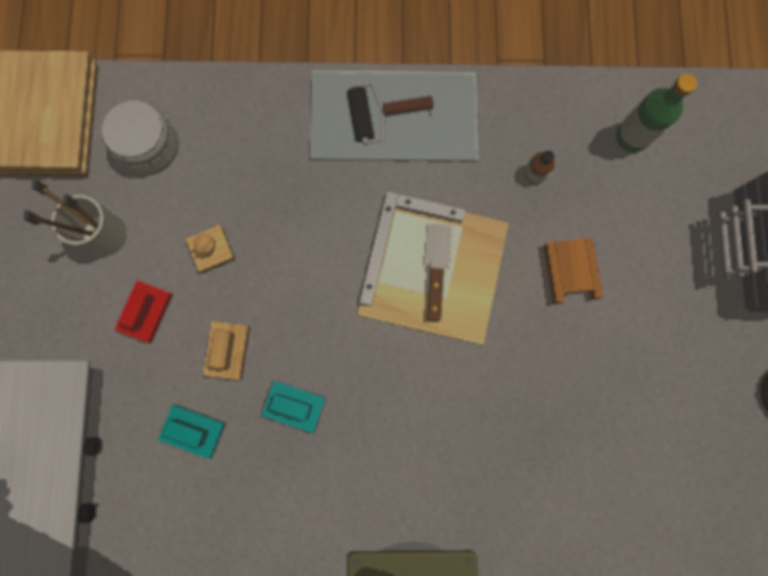

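View pics/wrist0.png

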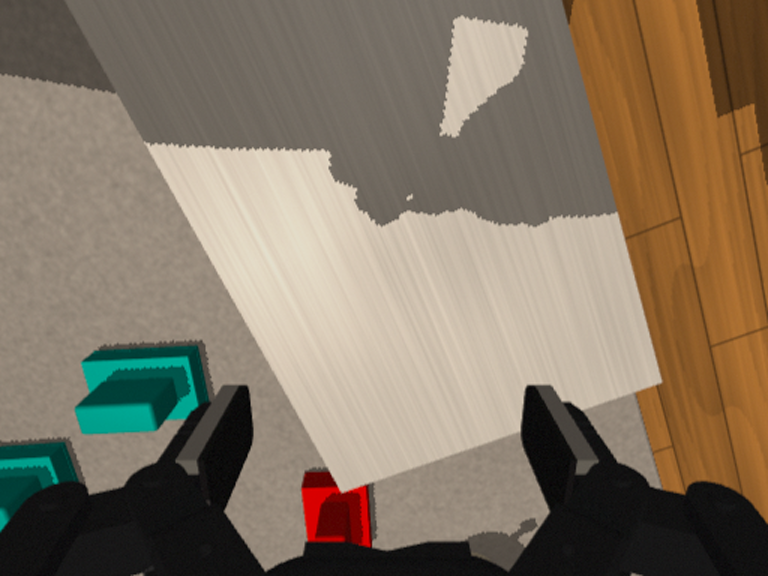

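The oblong wooden block candidates, as scene-image pixels:
- plain wood oblong: (353,208)
- red: (394,249)
- turquoise: (385,182) and (327,173)
- square wood block with a knob: (347,266)

The plain wood one at about world (413,308) fits the description. The knife is the only one, lying on the board at (223,192). I'll check both in a crop.

```bash
cat >> h.py <<'E'
def Rdown(psi):  # jaw axis y at world yaw psi, x down
    y=np.array([np.cos(psi),np.sin(psi),0]); x=np.array([0,0,-1.]); return np.c_[x,y,np.cross(x,y)]
def delta(pos,psi,base=None):
    o=ctrl.get_obs(); p0,r0=(np.array(o['ee_pos']),np.array(o['tool_rot'])) if base is None else base
    R0=cv2.Rodrigues(np.array(r0,float))[0]
    rv=cv2.Rodrigues(Rdown(psi)@R0.T)[0].ravel()
    return ((np.array(pos)-p0)/25).round(2),(np.degrees(rv)/5).round(2)
E
python3 - <<'E'
from h import *
o=ctrl.get_obs();print(cv2.Rodrigues(np.array(o['tool_rot'],float))[0].round(3), o['tool_rot'])
p=grab('scene')
c=p['color'][140:290,180:420]; save('crop1',c,3)
p=grab('top');c=p['color'][110:240,220:420]; save('crop2',c,4)
for psi in (1.4,-1.7):
  print(delta([480,-120,330],psi))
E
```

```text
[[-0.     0.388  0.922]
 [-0.     0.922 -0.388]
 [-1.    -0.    -0.   ]] [ 0.31282362  1.54807345 -0.31287088]
(array([  9.1 , -28.76,   4.55]), array([0.  , 0.  , 2.61]))
(array([  9.1 , -28.76,   4.55]), array([  0.  ,  -0.  , -32.91]))
```

View pics/crop1.png

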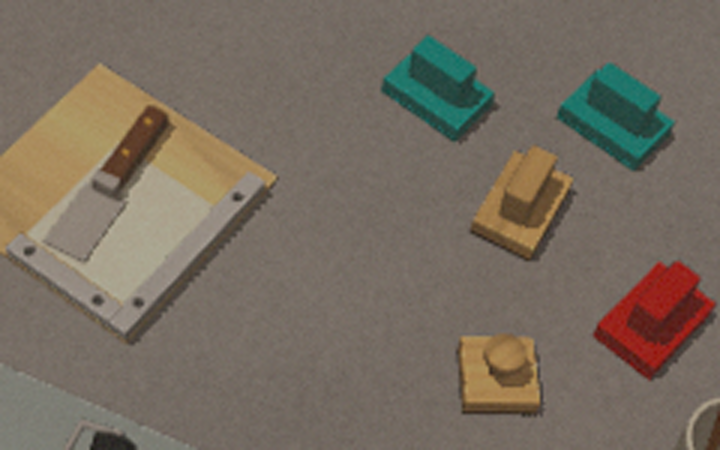

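View pics/crop2.png

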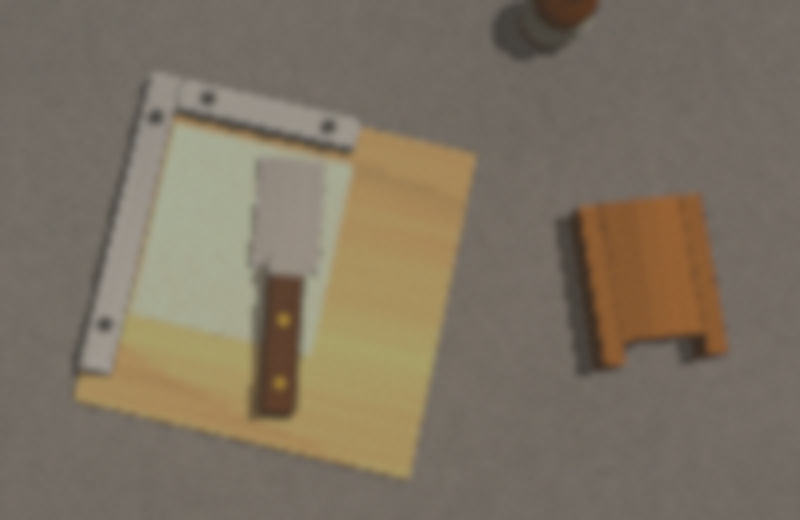

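The crop confirms it: the wooden oblong block shows at crop (525,200), the knife lies on the board with its blade away from the robot, and the dock opens towards the robot. I'll move over the board for a closer wrist view.

Call:
arm_command(commands=[[1,-2,0.5,0,0,0.5,-1],[2,-4,1,0,0,1,-1],[3,-6,1.5,0,0,1.5,-1],[4,-8,2,0,0,2,-1],[5,-10,2.5,0,0,2.5,-1],[6,-12,3,0,0,3,-1],[7,-14,3.5,0,0,4,-1],[8,-16,4,0,0,4,-1],[9,-18,4,0,0,4,-1],[9,-20,4,0,0,4,-1],[9,-22,4,0,0,4,-1],[9,-24,4,0,0,4,-1]])

```text
clock: 3.1
ee_pos: [473.1, 55.9, 315.6]
tool_rot: [0.039, 1.569, -0.039]
ft_force: [1.2, 0.4, 0.6]
grip_width: 85.4
```

Call:
arm_command(commands=[[0,-1.5,0,0,0,0,-1],[0,-3,0,0,0,0,-1],[0,-4.5,0,0,0,0,-1],[0,-4.5,0,0,0,0,-1],[0,-4.5,0,0,0,0,-1]])

```text
clock: 3.6
ee_pos: [472.8, -55.2, 315.1]
tool_rot: [0.041, 1.57, -0.04]
ft_force: [-0.1, 0.7, -0.2]
grip_width: 85.1
```

```bash
python3 - <<'E'
from h import *
import pickle
o=ctrl.get_obs();print(o['clock'],o['ee_pos'],o['tool_rot'])
p=grab('wrist'); save('w1',p['color'],1.5); pickle.dump(p,open('w1.pkl','wb'))
for th,z in [('knife',6),('knife_shoulder',6),('dock',0),('dock_mouth',0),('board',0),('corner',6)]:
    for r in finder.place_of(p,th)[:2]:
        c=np.array(r['centre'])*[512,384]; print(th,round(r['conf'],2),c.round(1),back(p,c,z)[0].round(1))
E
```

```text
3.6 [472.79560727 -55.17234434 315.12897731] [ 0.04095075  1.57031048 -0.04026644]
knife 0.95 [267.9 174.9] [521.9 -42.7   6. ]
knife_shoulder 0.65 [267.3 208.7] [577.2 -45.9   6. ]
knife_shoulder 0.48 [330.  219.9] [601.8  53.5   6. ]
dock 0.96 [126.5 206.1] [ 563.5 -270.1    0. ]
dock 0.41 [172.7 297.3] [ 740.3 -220.8    0. ]
dock_mouth 0.71 [113.6 181.8] [ 522.2 -282.5    0. ]
board 0.64 [269.5 198.2] [561.9 -41.6   0. ]
corner 0.92 [313.8 259.4] [672.7  28.    6. ]
```

View pics/w1.png

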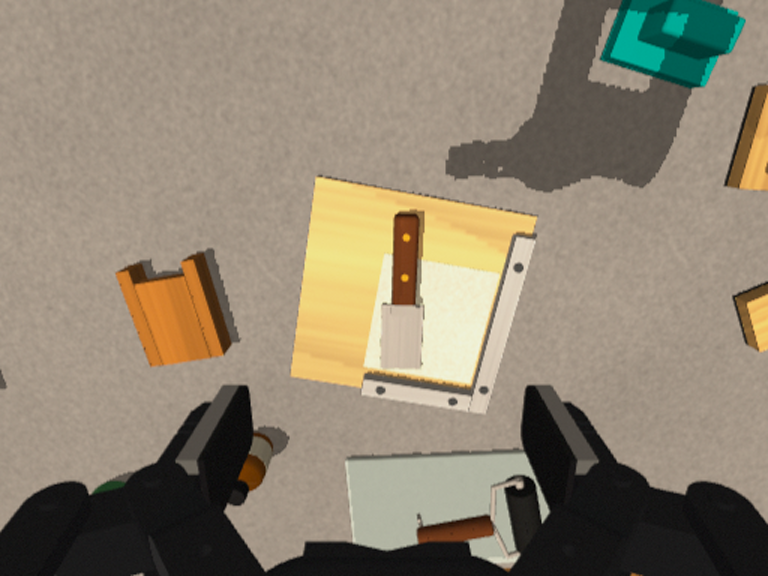

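The wrist view (1.5x) shows the knife handle from (405,213) to (403,303), the blade ending at (402,368), the dock at (180,310) with its mouth facing the robot, and the fence corner near (472,388). I'll segment by colour for accurate poses.

```bash
cat > seg.py <<'E'
from h import *
import pickle
p=pickle.load(open('w1.pkl','rb')); p['obs']=p.get('obs')
im=p['color']; 
save('c_dock',im[155:255,65:175],6)
save('c_board',im[105:290,185:370],4)
hsv=cv2.cvtColor(im,cv2.COLOR_RGB2HSV)
for uv in [(268,170),(120,215),(268,225),(330,210),(225,180)]: print(uv,hsv[uv[1],uv[0]],im[uv[1],uv[0]])
E
python3 seg.py
```

```text
(268, 170) [ 11 193 124] [124  63  30]
(120, 215) [ 15 197 195] [195 118  44]
(268, 225) [ 17  46 211] [211 194 173]
(330, 210) [ 18  35 218] [218 206 188]
(225, 180) [ 25 114 240] [240 222 133]
```

View pics/c_dock.png

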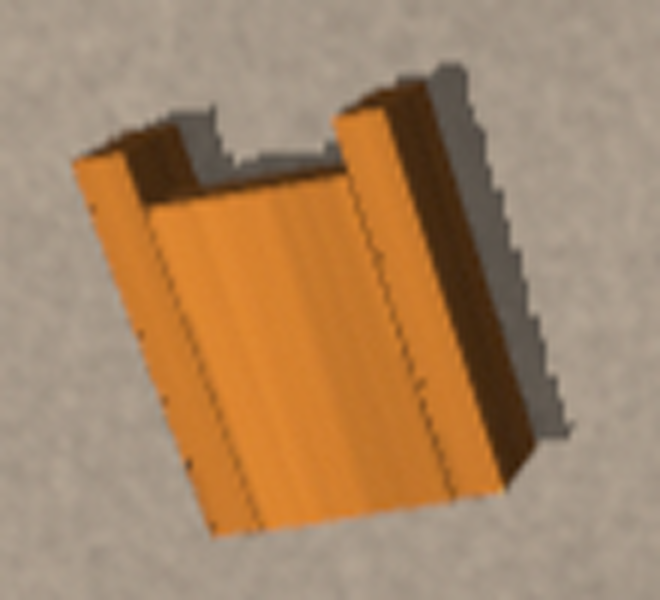

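View pics/c_board.png

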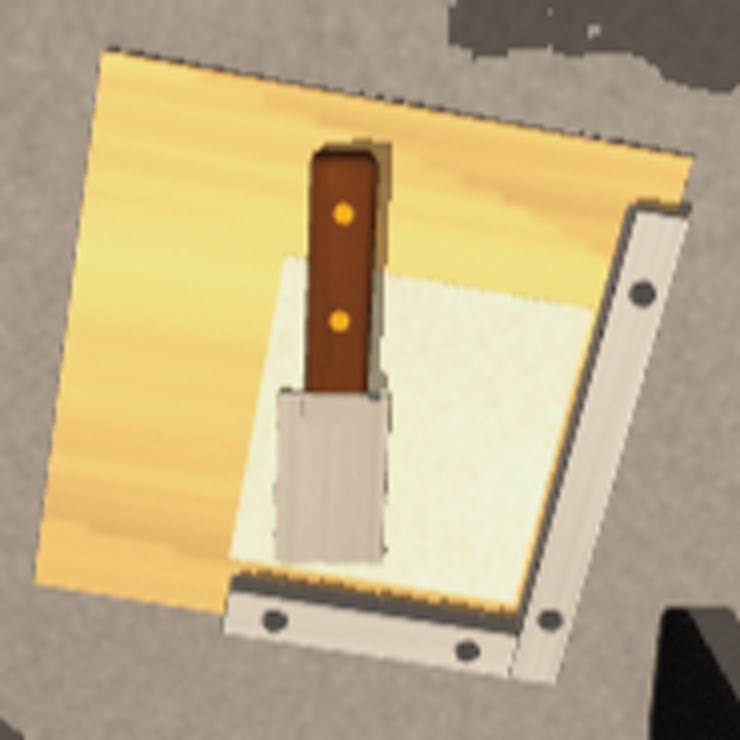

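```bash
cat > fit.py <<'E'
from h import *
import pickle
from scipy.optimize import least_squares
def fit(p,obj,uv,x0,loss='soft_l1'):
    obj=np.array(obj,float);uv=np.array(uv,float)
    def X(q):
        c,s=np.cos(q[2]),np.sin(q[2]); 
        return np.c_[q[0]+c*obj[:,0]-s*obj[:,1],q[1]+s*obj[:,0]+c*obj[:,1],obj[:,2]]
    r=least_squares(lambda q:(proj(p,X(q))-uv).ravel(),x0,loss=loss,x_scale=[1,1,.01])
    return r.x,(proj(p,X(r.x))-uv)
def un(l,s,off): return (np.array(l,float)+.5)/s-.5+np.array(off)
E
cat > f1.py <<'E'
from fit import *
p=pickle.load(open('w1.pkl','rb'))
d,r=fit(p,[(-60,-40,28),(-60,-26,28),(-60,26,28),(-60,40,28),(-45,-26,28),(-45,26,28),(45,-40,28),(45,40,28)],
 un([(75,160),(123,150),(335,118),(388,107),(148,207),(350,175),(213,535),(503,490)],6,(65,155)),[565,-275,.1])
print('dock',d.round(3));print(r.round(1).tolist())
b,r=fit(p,[(-110,-110,6),(-110,110,6),(110,-110,6),(-90,90,21),(-90,110,21),(110,110,21),(110,-30,21),(90,-30,21),(90,90,21)],
 un([(107,50),(692,157),(36,583),(637,207),(690,215),(555,683),(223,632),(232,593),(520,632)],4,(185,105)),[565,-35,-.2])
print('board',b.round(3));print(r.round(1).tolist())
k,r=fit(p,[(-50,-12,28),(-50,12,28),(50,-12,28),(50,12,28),(50,-22,10),(120,-22,10),(120,22,10)],
 un([(313,153),(377,153),(306,390),(370,392),(278,393),(275,562),(383,562)],4,(185,105)),[515,-42,-.05])
print('knife',k.round(3));print(r.round(1).tolist())
E
python3 f1.py
```

```text
dock [ 5.65362e+02 -2.76342e+02  1.11000e-01]
[[-0.6, -0.3], [0.6, -0.1], [-0.4, -0.3], [0.1, -0.0], [-0.1, 0.0], [0.2, -0.1], [-0.3, 0.4], [0.7, 0.5]]
board [ 5.63082e+02 -3.98960e+01 -2.27000e-01]
[[-1.6, -0.3], [0.5, -0.4], [-0.5, 0.2], [0.1, 0.1], [0.2, 0.5], [0.6, 0.2], [-0.0, 0.1], [-0.3, -0.8], [0.4, 0.7]]
knife [ 5.17959e+02 -4.02700e+01 -7.30000e-02]
[[-0.4, -0.9], [0.7, -0.6], [-0.3, 6.1], [-0.4, 5.9], [0.2, 0.9], [0.2, -1.3], [0.1, -0.8]]
```

```bash
cat >> f1.py <<'E'
k,r=fit(p,[(-50,-12,28),(-50,12,28),(50,-22,10),(120,-22,10),(120,22,10)],
 un([(313,153),(377,153),(278,393),(275,562),(383,562)],4,(185,105)),[515,-42,-.05])
print('knife',k.round(3));print(r.round(1).tolist())
c=np.array([np.cos(k[2]),np.sin(k[2])]); g=k[:2]-4*c
print(g,delta([*g,28],np.pi/2+k[2]))
E
python3 f1.py|tail -3; python3 -c "
from station import ctrl;print(ctrl.get_obs()['clock'])"
```

```text
knife [ 5.1896e+02 -4.0554e+01 -7.3000e-02]
[[-0.5, -0.2], [0.6, 0.2], [0.0, 1.5], [0.0, -0.8], [-0.0, -0.3]]
[514.97056194 -40.26149032] (array([  1.68,   0.54, -11.48]), array([-0.  ,  0.  , -0.29]))
3.95
```

Call:
arm_command(commands=[[0.8,0.3,-2,0,0,-0.3,-1],[1.68,0.54,-4,0,0,-0.3,-1],[1.68,0.54,-6,0,0,-0.3,-1],[1.68,0.54,-8,0,0,-0.3,-1],[1.68,0.54,-9.3,0,0,-0.3,-1],[1.68,0.54,-10.5,0,0,-0.3,-1],[1.68,0.54,-11.2,0,0,-0.3,-1],[1.68,0.54,-11.48,0,0,-0.3,-1],[1.68,0.54,-11.48,0,0,-0.3,-1]])

```text
clock: 4.85
ee_pos: [514.3, -40.7, 27.3]
tool_rot: [0.059, 1.572, -0.059]
ft_force: [-0.0, 0.1, 0.7]
grip_width: 85.5
```

Call:
arm_command(commands=[[0,0,0,0,0,0,1],[0,0,0,0,0,0,1],[0,0,0,0,0,0,1],[0,0,0,0,0,0,1],[0,0,0,0,0,0,1],[0,0,0,0,0,0,1],[0,0,0,0,0,0,1],[0,0,0,0,0,0,1]])

```text
clock: 5.65
ee_pos: [514.8, -41.2, 28.0]
tool_rot: [0.06, 1.57, -0.06]
ft_force: [0.2, -0.0, -0.5]
grip_width: 0.2
```

```bash
python3 - <<'E'
from h import *
p=grab('wrist'); save('w2',p['color'],1.5); print(ctrl.get_obs()['ft_force'],ctrl.get_obs()['clock'])
E
```

```text
[ 0.19069791  0.97348945 -0.63501021] 5.7
```

View pics/w2.png

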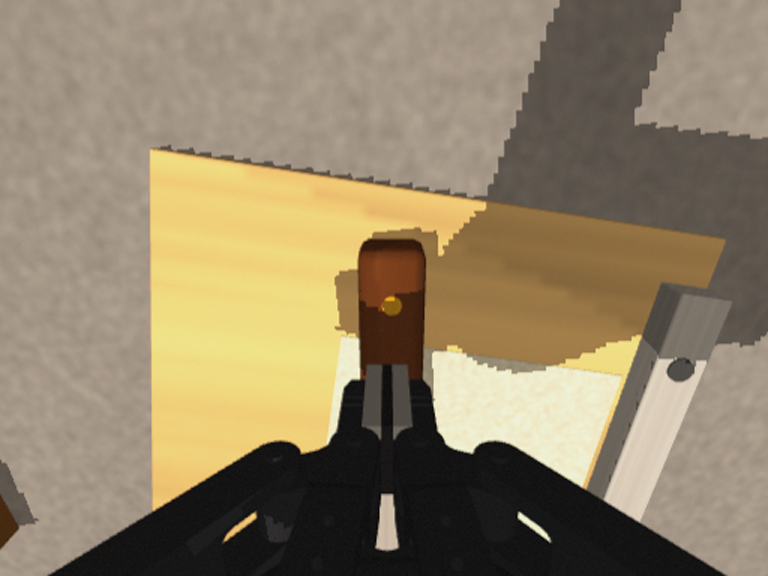

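```bash
python3 - <<'E'
from h import *
p=grab('wrist')
o=p['obs']; e=np.array(o['ee_pos'])
for dx in (-20,0,19): print('tool x',dx,(proj(p,e+[0,0,-dx])*1.5).round(0))
for z in (6,17,28): print(z, (proj(p,[519-50*.997,-40.5+50*.073,z])*1.5).round(0), 'from px',back(p,np.array([[391,243]])/1.5,z).round(1), 'rivet',back(p,np.array([[391,305]])/1.5,z).round(1))
s=grab('scene'); c=proj(s,[515,-40,20])[0].astype(int); save('s2',s['color'][c[1]-50:c[1]+50,c[0]-65:c[0]+65],6)
E
```

```text
tool x -20 [[388. 396.]]
tool x 0 [[388. 367.]]
tool x 19 [[388. 344.]]
6 [[390. 232.]] from px [[473.5 -36.7   6. ]] rivet [[499.1 -38.6   6. ]]
17 [[390. 238.]] from px [[470.8 -36.6  17. ]] rivet [[494.8 -38.4  17. ]]
28 [[390. 246.]] from px [[468.2 -36.5  28. ]] rivet [[490.6 -38.2  28. ]]
```

View pics/s2.png

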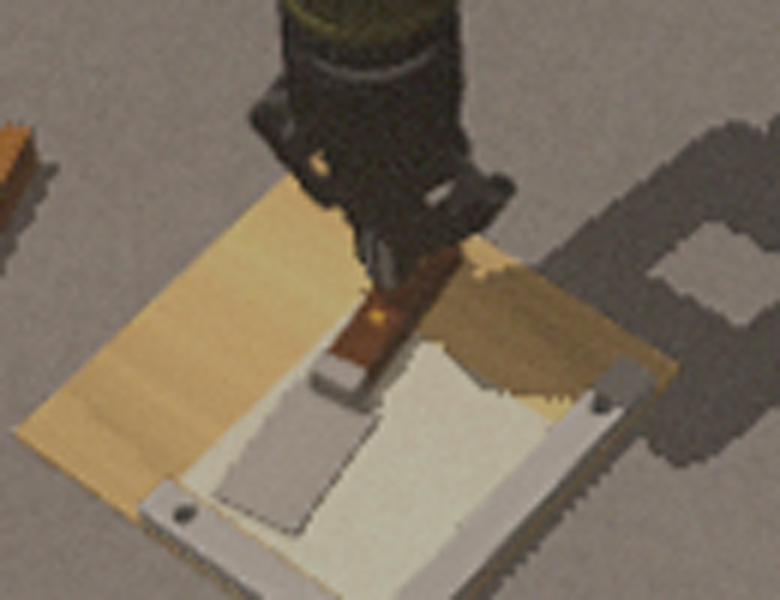

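```bash
python3 - <<'E'
from h import *
p=grab('wrist'); f=cam(p)[0]
T=np.linalg.inv(np.array(p['tool_from_camera']))
def pr(x,y,z):
    q=T@[x,y,z,1]; return np.round([(q[0]/q[2]*f+p['cx'])*1.5,(q[1]/q[2]*f+p['cy'])*1.5])
for x in (-30,-20,-10,0,10,19): print(x,'closed',pr(x,0,-11),pr(x,0,0),pr(x,0,11),'open',pr(x,42,-11),pr(x,42,11))
save('w3',p['color'][210:384,160:350],4)
E
```

```text
-30 closed [388. 382.] [388. 413.] [388. 443.] open [526. 382.] [520. 443.]
-20 closed [388. 366.] [388. 396.] [388. 424.] open [518. 366.] [512. 424.]
-10 closed [388. 352.] [388. 380.] [388. 407.] open [510. 352.] [505. 407.]
0 closed [388. 340.] [388. 367.] [388. 392.] open [503. 340.] [499. 392.]
10 closed [388. 328.] [388. 354.] [388. 379.] open [497. 328.] [493. 379.]
19 closed [388. 319.] [388. 344.] [388. 368.] open [492. 319.] [489. 368.]
```

View pics/w3.png

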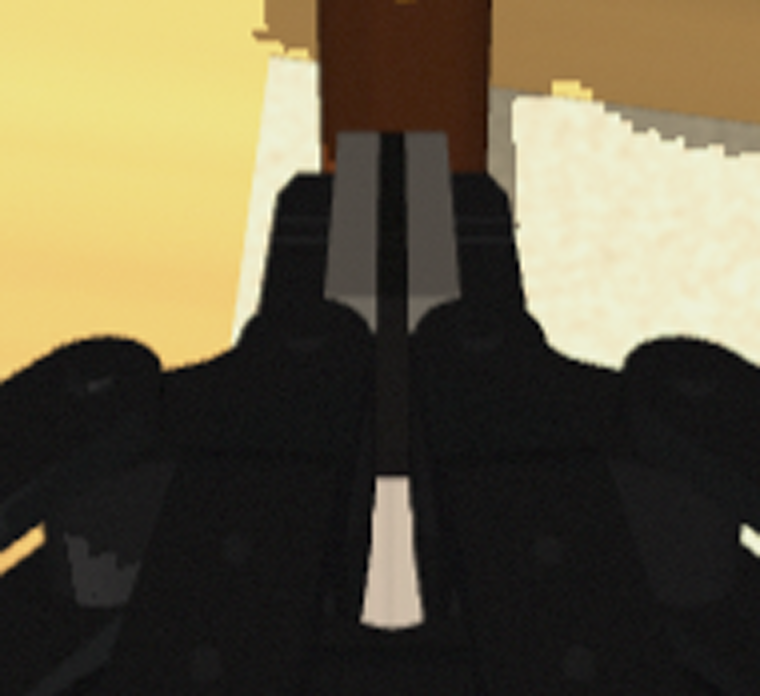

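```bash
python3 - <<'E'
from h import *
from scipy.optimize import least_squares
s=grab('scene'); w=grab('wrist'); t=grab('top')
c=proj(s,[515,-40,20])[0].astype(int); us=(np.array([388,288])+.5)/6-.5+c-[65,50]
uw=np.array([388,364])/1.5
r=least_squares(lambda X:np.r_[(proj(s,X)-us).ravel(),(proj(w,X)-uw).ravel()],[515,-40,20])
print('tip',r.x,r.fun)
r1=least_squares(lambda X:np.r_[(proj(s,X)-us).ravel(),X[1]+41.,X[0]-514],[515,-40,20]); print(r1.x)
ct=proj(t,[515,-40,20])[0].astype(int); save('t2',t['color'][ct[1]-50:ct[1]+50,ct[0]-65:ct[0]+65],6)
o=w['obs'];print(o['joint_pos'],o['ee_pos'],o['effort'])
E
```

```text
tip [513.25072366 -41.00693975  29.26721288] [ 0.9432756   0.22302172 -0.17654543  0.07301717]
[514.1275722  -41.21561606  31.57781531]
[-1.83711094e-01  2.95016496e-02  2.09158815e+00  1.79374376e-05
  1.02053667e+00 -1.67860752e+00] [514.8982487  -41.14933456  28.04968578] [-7.06291848e-04 -3.23050296e+01 -3.09181631e+01 -3.10906371e-04
  8.03689618e-04  1.26782382e-05]
```

View pics/t2.png

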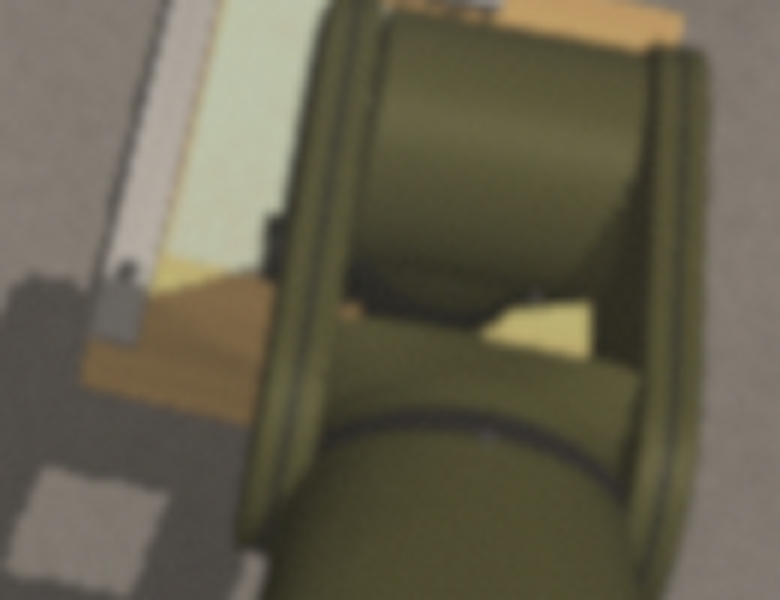

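The fingers shut above the handle: the tips are at about z 29, level with the reported TCP rather than 19 mm ahead of it. I'll open, go 17 mm lower and grip again.

Call:
arm_command(commands=[[0,0,0.2,0,0,0,-1],[0,0,0.2,0,0,0,-1],[0,0,0.2,0,0,0,-1],[0,0,0.2,0,0,0,-1],[0,0,0.2,0,0,0,-1],[0,0,0.2,0,0,0,-1],[0,0,-0.3,0,0,0,-1],[0,0,-0.7,0,0,0,-1],[0,0,-0.7,0,0,0,-1]])

```text
clock: 6.9
ee_pos: [512.8, -40.8, 7.9]
tool_rot: [0.06, 1.575, -0.059]
ft_force: [-1.8, -0.3, 0.3]
grip_width: 85.2
```

Call:
arm_command(commands=[[0,0,0,0,0,0,1],[0,0,0,0,0,0,1],[0,0,0,0,0,0,1],[0,0,0,0,0,0,1],[0,0,0,0,0,0,1],[0,0,0,0,0,0,1]])

```text
clock: 7.5
ee_pos: [515.4, -41.2, 11.4]
tool_rot: [0.059, 1.569, -0.06]
ft_force: [-1.3, 0.0, 3.8]
grip_width: 19.9
```

Call:
arm_command(commands=[[0,0,0,0,0,0,1],[0,0,0,0,0,0,1]])

```text
clock: 7.7
ee_pos: [515.4, -41.2, 11.4]
tool_rot: [0.059, 1.569, -0.06]
ft_force: [-1.6, 1.1, 5.6]
grip_width: 20.1
```

```bash
python3 - <<'E'
from h import *
p=grab('wrist'); save('w4',p['color'][130:384,100:400],2.5); o=ctrl.get_obs();print(o['ft_force'],o['clock'],o['ee_pos'],o['grip_width'])
E
```

```text
[-1.92272995  1.65272976  5.14244862] 7.75 [515.41583735 -41.21508565  11.36805372] 20.020893547836494
```

View pics/w4.png

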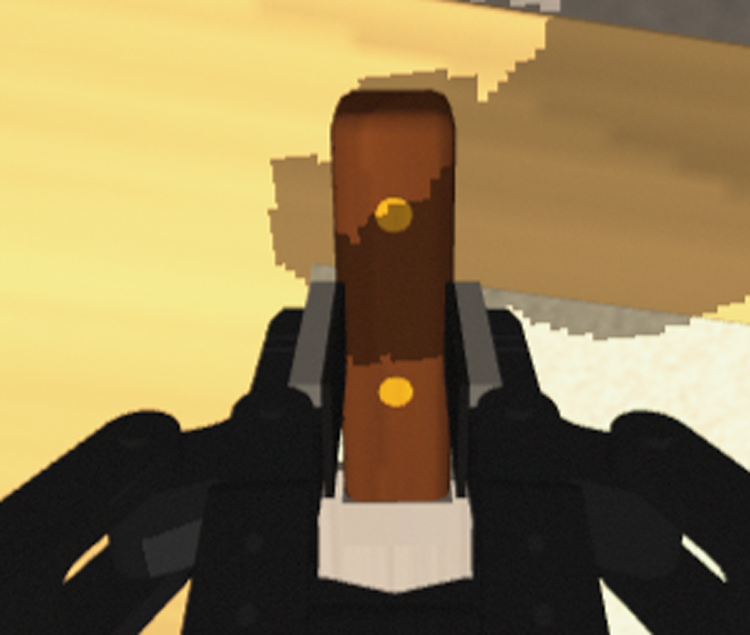

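```bash
python3 - <<'E'
from h import *
d=np.array([565.36,-276.34]);a=.111;u=np.array([np.cos(a),np.sin(a)])
m=d-45*u
for s in (-154,-54): print(m+s*u, delta([*(m+s*u),6],np.pi/2+a))
print(100*u/25)
E
```

```text
[ 367.58468128 -298.38366817] (array([ -5.91, -10.29,  -0.21]), array([0.  , 0.01, 2.14]))
[ 466.96926355 -287.30644799] (array([-1.94, -9.84, -0.21]), array([0.  , 0.01, 2.14]))
[3.97538329 0.44308881]
```

Call:
arm_command(commands=[[0,0,1,0,0,0,1],[-0.3,-0.5,2.2,0,0,0,1],[-1.2,-2,2.6,0,0,0.3,1],[-2,-3.5,2.6,0,0,0.7,1],[-3,-5.2,2.6,0,0,1.1,1],[-4,-7,2.6,0,0,1.5,1],[-5,-8.7,2.6,0,0,2,1],[-5.6,-9.8,2.4,0,0,2.14,1],[-5.91,-10.29,1.5,0,0,2.14,1],[-5.91,-10.29,0.7,0,0,2.14,1],[-5.91,-10.29,0.1,0,0,2.14,1],[-5.91,-10.29,-0.1,0,0,2.14,1]])

```text
clock: 8.95
ee_pos: [365.4, -297.2, 5.6]
tool_rot: [-0.084, 1.572, 0.089]
ft_force: [-0.5, 0.9, 0.2]
grip_width: 19.6
```

Call:
arm_command(commands=[[0,0,0,0,0,0,1],[0,0,0,0,0,0,1]])

```text
clock: 9.15
ee_pos: [367.5, -298.6, 8.6]
tool_rot: [-0.088, 1.568, 0.087]
ft_force: [0.3, -0.5, -1.3]
grip_width: 19.6
```

```bash
python3 - <<'E'
from h import *
import pickle
p=grab('wrist'); save('w5',p['color'],1.5); o=ctrl.get_obs();print(o['ft_force'],o['clock'],o['ee_pos'],o['grip_width'],o['tool_rot'])
s=grab('scene'); c=proj(s,[440,-290,20])[0].astype(int); save('s5',s['color'][c[1]-60:c[1]+60,c[0]-80:c[0]+80],5)
t=grab('top'); c=proj(t,[470,-290,0])[0].astype(int); save('t5',t['color'][c[1]-60:c[1]+60,c[0]-80:c[0]+80],5)
pickle.dump((p,s,t),open('p5.pkl','wb'))
E
```

```text
[-0.99618544  0.77801126 -0.21819009] 9.2 [ 367.75241487 -298.80678496    8.91525543] 19.66262292695826 [-0.088315    1.56802222  0.086394  ]
```

View pics/w5.png

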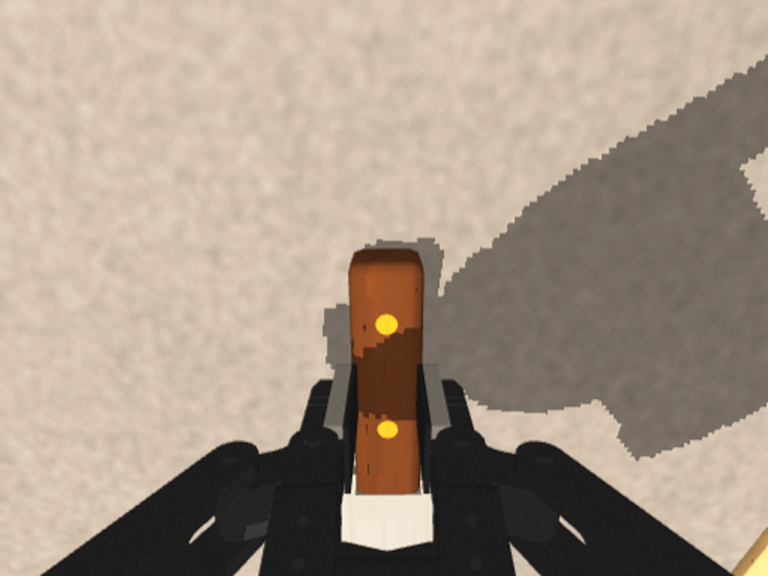

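View pics/s5.png

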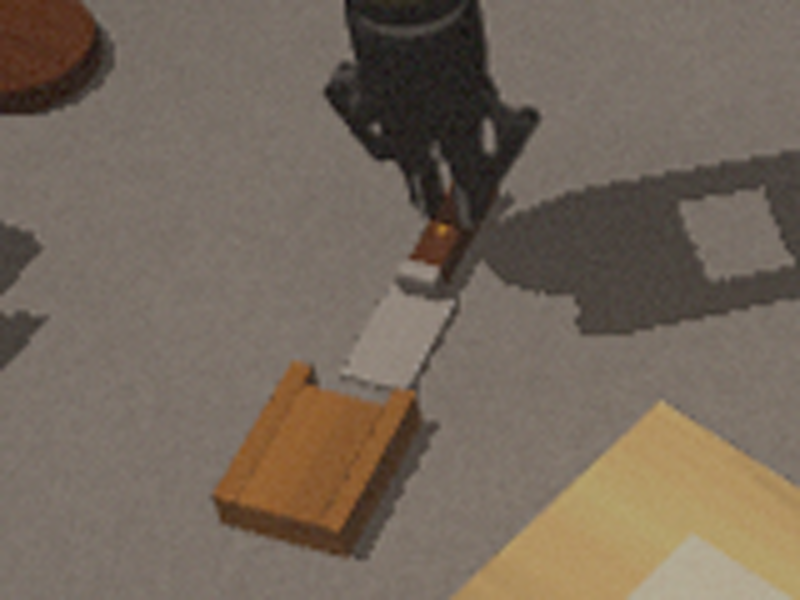

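View pics/t5.png

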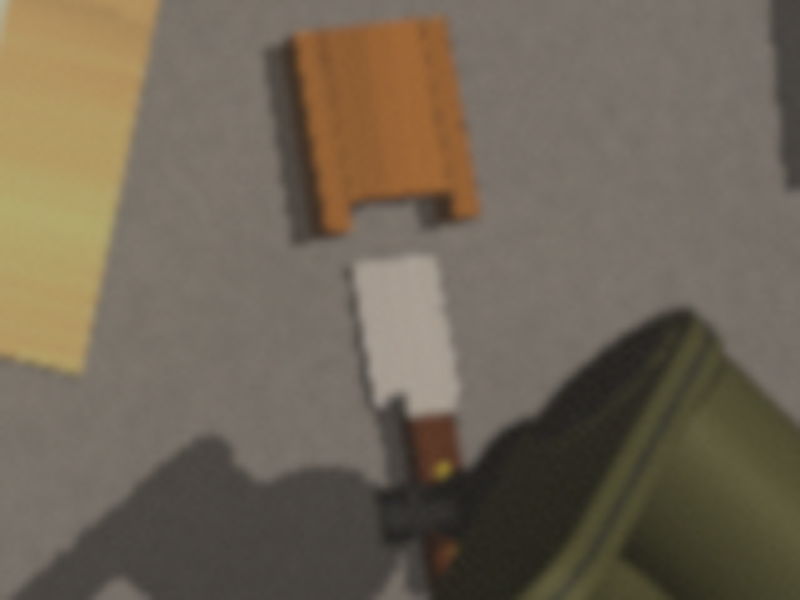

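```bash
cat > f5.py <<'E'
from fit import *
w,s,t=pickle.load(open('p5.pkl','rb'))
def off(p,X): return proj(p,X)[0].astype(int)-[80,60]
ot=off(t,[470,-290,0]); os_=off(s,[440,-290,20])
z=7.5
for n,p,o,D,Duv,Kuv in [('top',t,ot,[(45,40,28),(45,-40,28),(-60,40,28),(-60,26,28),(-60,-26,28),(-60,-40,28)],
   [(293,35),(445,18),(325,233),(350,228),(450,218),(478,213)],[(437,255),(353,262),(460,408),(375,405)]),
  ('scene',s,os_,[(45,-40,28),(45,40,28),(-60,-40,28),(-60,-26,28),(-60,26,28),(-60,40,28)],
   [(213,495),(338,530),(292,363),(313,370),(395,390),(418,398)],[(342,375),(410,388),(393,290),(457,300)])]:
    d,r=fit(p,D,un(Duv,5,o),[565,-276,.11]); print(n,'dock',d.round(3),abs(r).max().round(2))
    k,r=fit(p,[(120,-22,z),(120,22,z),(50,-22,z),(50,22,z)],un(Kuv,5,o),[370,-298,.11]); print(n,'knife',k.round(3),abs(r).max().round(2))
    u=np.array([np.cos(d[2]),np.sin(d[2])]);v=np.array([-u[1],u[0]]); e=k[:2]-d[:2]; print(' rel',e@u,e@v,k[2]-d[2],'blade mid lateral',e@v+85*(k[2]-d[2]))
E
python3 f5.py
```

```text
top dock [ 5.66181e+02 -2.74387e+02  1.12000e-01] 0.78
top knife [ 3.70306e+02 -2.96286e+02  1.01000e-01] 2.64
 rel -197.0951562380568 0.1942956438197514 -0.011781203104370724 blade mid lateral -0.8071066200517603
scene dock [ 5.66651e+02 -2.75830e+02  1.12000e-01] 0.87
scene knife [ 3.7105e+02 -2.9736e+02  1.3200e-01] 0.81
 rel -196.7817872925952 0.4886394992526988 0.01988248800909291 blade mid lateral 2.178650980025596
```

Both side views agree: the knife is within about 0.5 mm laterally of the slot axis and about 0.02 rad in yaw, with 102 mm left to go. I'll lower it and slide it in.

Call:
arm_command(commands=[[0,0,-0.08,0,0,0,1],[0,0,-0.11,0,0,0,1],[0,0,-0.11,0,0,0,1]])

```text
clock: 9.6
ee_pos: [367.3, -298.5, 5.5]
tool_rot: [-0.087, 1.569, 0.087]
ft_force: [0.5, 0.4, -1.0]
grip_width: 20.0
```

Call:
arm_command(commands=[[0.4,0.045,0,0,0,0,1],[0.8,0.09,0,0,0,0,1],[1.2,0.134,0,0,0,0,1],[1.6,0.178,0,0,0,0,1],[2.0,0.223,0,0,0,0,1],[2.0,0.223,0,0,0,0,1]])

```text
clock: 10.2
ee_pos: [418.8, -292.8, 5.5]
tool_rot: [-0.088, 1.568, 0.088]
ft_force: [0.1, 0.8, -0.3]
grip_width: 20.0
```

Call:
arm_command(commands=[[0.4,0.045,-0.04,0,0,0,1],[0.8,0.09,-0.04,0,0,0,1],[1.2,0.134,-0.04,0,0,0,1],[1.6,0.178,-0.04,0,0,0,1],[1.85,0.206,-0.04,0,0,0,1],[1.95,0.217,-0.04,0,0,0,1],[1.95,0.217,-0.04,0,0,0,1]])

```text
clock: 10.9
ee_pos: [466.1, -288.0, 5.3]
tool_rot: [-0.088, 1.57, 0.087]
ft_force: [-3.5, -0.9, 7.2]
grip_width: 19.9
```

Call:
arm_command(commands=[[0.06,0.007,0,0,0,0,1],[0.12,0.013,0,0,0,0,1],[0.12,0.013,0,0,0,0,1]])

```text
clock: 11.2
ee_pos: [466.3, -287.9, 5.3]
tool_rot: [-0.088, 1.576, 0.088]
ft_force: [-12.9, -0.3, 13.0]
grip_width: 19.9
```

Call:
arm_command(commands=[[0.07,0.008,0,0,0,0,1],[0.07,0.008,0,0,0,0,1]])

```text
clock: 11.4
ee_pos: [466.4, -287.9, 5.2]
tool_rot: [-0.089, 1.58, 0.089]
ft_force: [-20.0, -2.4, 16.4]
grip_width: 19.8
```

```bash
python3 - <<'E'
from h import *
import pickle
p=grab('wrist'); save('w6',p['color'],1.5); o=ctrl.get_obs();print(o['ft_force'],o['clock'],o['ee_pos'],o['grip_width'],o['tool_rot'])
s=grab('scene'); c=proj(s,[500,-290,20])[0].astype(int); save('s6',s['color'][c[1]-45:c[1]+45,c[0]-60:c[0]+60],6.5)
E
```

```text
[-19.99988955  -2.82930055  16.55900271] 11.45 [ 466.40459013 -287.92267205    5.22517936] 19.967829079045945 [-0.08850397  1.5798902   0.08884773]
```

View pics/w6.png

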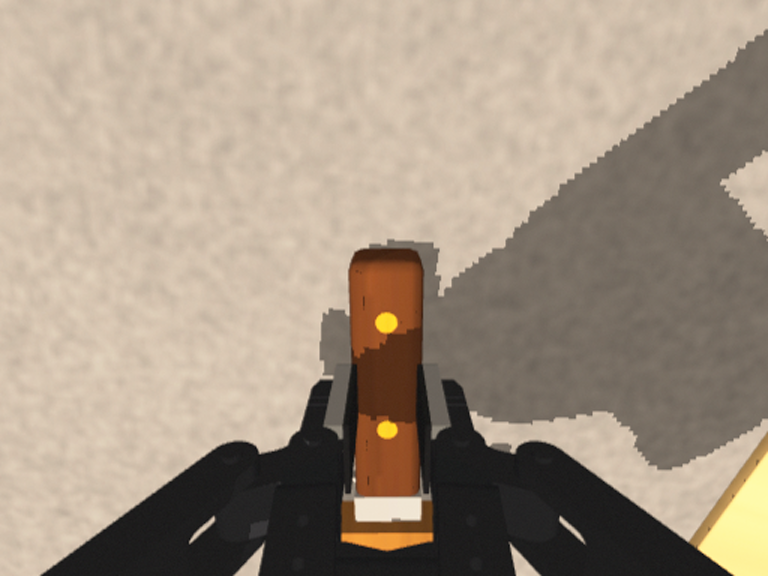

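View pics/s6.png

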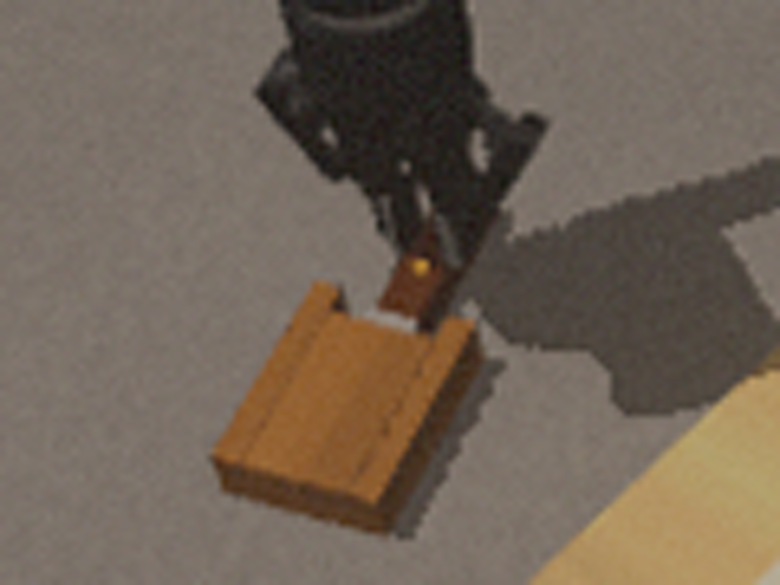

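```bash
python3 - <<'E'
from h import *
import pickle
p=grab('wrist')
d=np.array([565.36,-276.34]);a=.111;u=np.array([np.cos(a),np.sin(a)]);v=np.array([-u[1],u[0]])
m=d-45*u
for n in ('m',):
  for z in (12,18,22,28):
    for s in (-3,-2,-1,0): print(z,s,(proj(p,[*(m+s*u),z])*1.5).round(1))
save('w6c',p['color'][310:384,210:310],7)
E
```

```text
12 -3 [[388.8 493. ]]
12 -2 [[388.8 495.1]]
12 -1 [[388.8 497.2]]
12 0 [[388.7 499.2]]
18 -3 [[388.8 504.4]]
18 -2 [[388.8 506.6]]
18 -1 [[388.8 508.7]]
18 0 [[388.8 510.8]]
22 -3 [[388.9 512.5]]
22 -2 [[388.9 514.6]]
22 -1 [[388.9 516.7]]
22 0 [[388.9 518.9]]
28 -3 [[389.  525.1]]
28 -2 [[389.  527.3]]
28 -1 [[389.  529.5]]
28 0 [[389.  531.7]]
```

View pics/w6c.png

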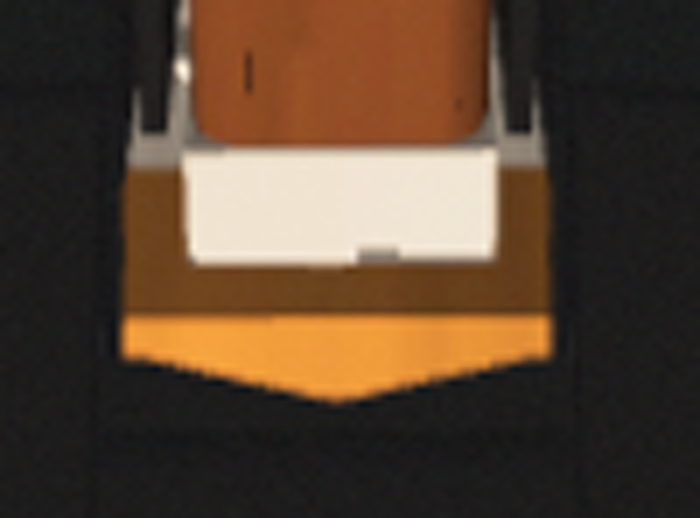

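The roof edge is at row 532, matching the computed mouth position. The ferrule front is at row 521, against 519 expected at contact, and it's pushing at a steady 20 N, so the knife is fully home. I'll release it.

Call:
arm_command(commands=[[0,0,0,0,0,0,-1],[0,0,0,0,0,0,-1],[0,0,0,0,0,0,-1],[0,0,0,0,0,0,-1],[0,0,0,0,0,0,-1],[0,0,0,0,0,0,-1],[0,0,0.6,0,0,0,-1],[0,0,1.5,0,0,0,-1],[0,0,3,0,0,0,-1],[0,0,5,0,0,0,-1],[0,0,6.5,0,0,0,-1],[0,0,6.5,0,0,0,-1]])

```text
clock: 12.75
ee_pos: [474.3, -289.5, 176.1]
tool_rot: [-0.094, 1.558, 0.08]
ft_force: [0.2, 0.7, -0.1]
grip_width: 85.4
```

```bash
python3 - <<'E'
from h import *
import pickle
p=grab('wrist'); save('w7',p['color'],1.5); o=ctrl.get_obs();print(o['ft_force'],o['clock'],o['ee_pos'],o['grip_width'],o['tool_rot'])
pickle.dump(p,open('p7.pkl','wb'))
print(delta([400,230,260],np.pi/2),delta([370,300,260],np.pi/2))
E
```

```text
[-0.18385636 -0.04440044 -0.13815474] 12.8 [ 472.8130045  -288.45135928  172.45458368] 85.40767370090198 [-0.0917647   1.56190581  0.08232537]
(array([-2.91, 20.74,  3.5 ]), array([ 0.07,  0.08, -1.27])) (array([-4.11, 23.54,  3.5 ]), array([ 0.07,  0.08, -1.27]))
```

View pics/w7.png

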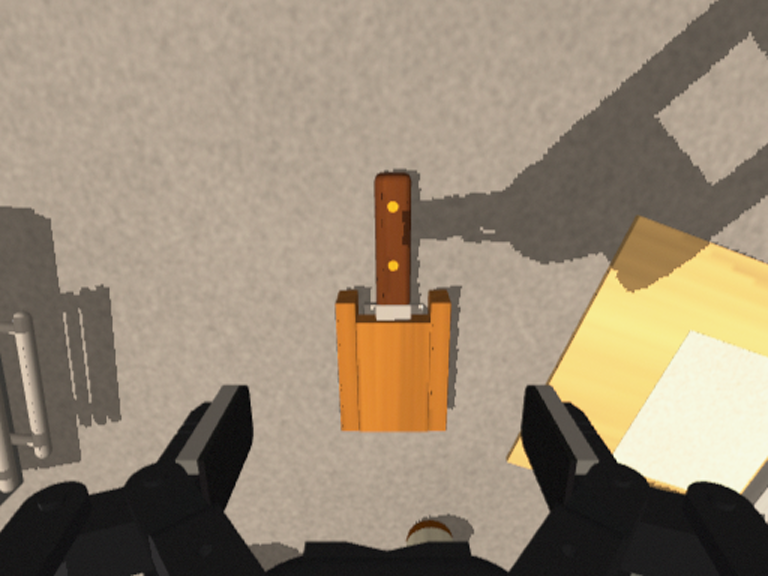

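The knife is seated: the ferrule is at the roof edge, near (393,315). Next is the block.

Call:
arm_command(commands=[[-0.3,1.9,1,0,0,0,-1],[-0.6,3.8,2,0,0,0,-1],[-1,5.7,3,0,0,-0.3,-1],[-1.3,7.6,3.3,0,0,-0.5,-1],[-1.6,9.5,3.5,0,0,-0.8,-1],[-2,11.4,3.5,0,0,-1.1,-1],[-2.4,13.3,3.5,0,0,-1.3,-1],[-2.7,15.2,3.5,0,0,-1.3,-1],[-3,17.1,3.5,0,0,-1.3,-1],[-3.4,19,3.5,0,0,-1.3,-1],[-3.8,20.9,3.5,0,0,-1.3,-1],[-4.1,22.5,3.5,0,0,-1.3,-1]])

```text
clock: 14.0
ee_pos: [366.4, 277.6, 253.4]
tool_rot: [0.0, 1.572, -0.001]
ft_force: [1.1, -0.6, 0.7]
grip_width: 85.4
```

Call:
arm_command(commands=[[0,0.5,0,0,0,0,-1],[0,1,0,0,0,0,-1],[0,1,0,0,0,0,-1],[0,1,0,0,0,0,-1]])

```text
clock: 14.4
ee_pos: [368.4, 299.7, 254.0]
tool_rot: [0.002, 1.571, -0.004]
ft_force: [-0.2, -1.0, -0.5]
grip_width: 85.3
```

```bash
python3 - <<'E'
from h import *
import pickle
p=grab('wrist'); save('w8',p['color'],1.5); o=ctrl.get_obs();print(o['clock'],o['ee_pos'],o['tool_rot'])
pickle.dump(p,open('p8.pkl','wb'))
u=proj(p,[413,308,20])[0].astype(int);print(u)
save('w8c',p['color'][max(0,u[1]-75):u[1]+75,u[0]-95:u[0]+95],4)
for r in finder.place_of(p,'block')[:3]:
  c=np.array(r['centre'])*[512,384];print(r['conf'],c,back(p,c,0))
E
```

```text
14.45 [368.52886363 299.50407223 254.11799182] [ 0.00284271  1.57108068 -0.00393837]
[264 188]
0.83 [173.7216 119.5008] [[327.39573259 192.52282197   0.        ]]
0.65 [363.776  233.3184] [[488.17507407 450.23848054   0.        ]]
0.59 [307.0976  87.2064] [[289.23903574 359.83777379   0.        ]]
```

View pics/w8.png

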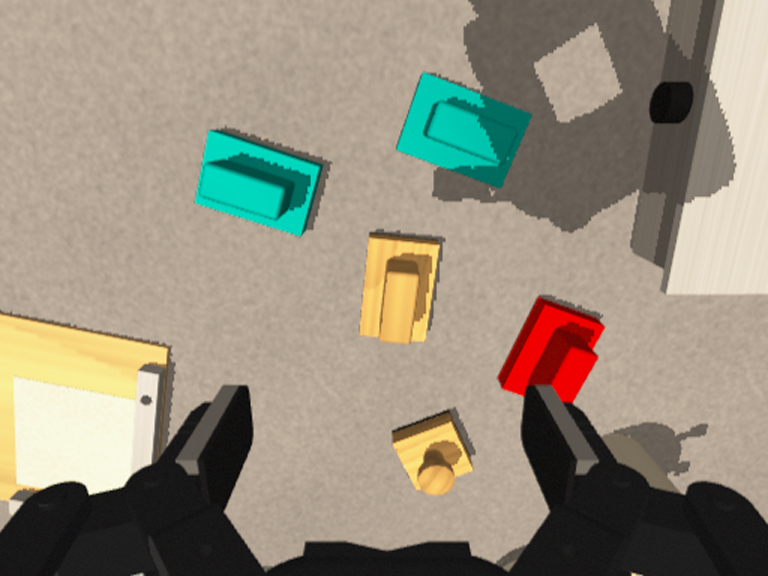

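View pics/w8c.png

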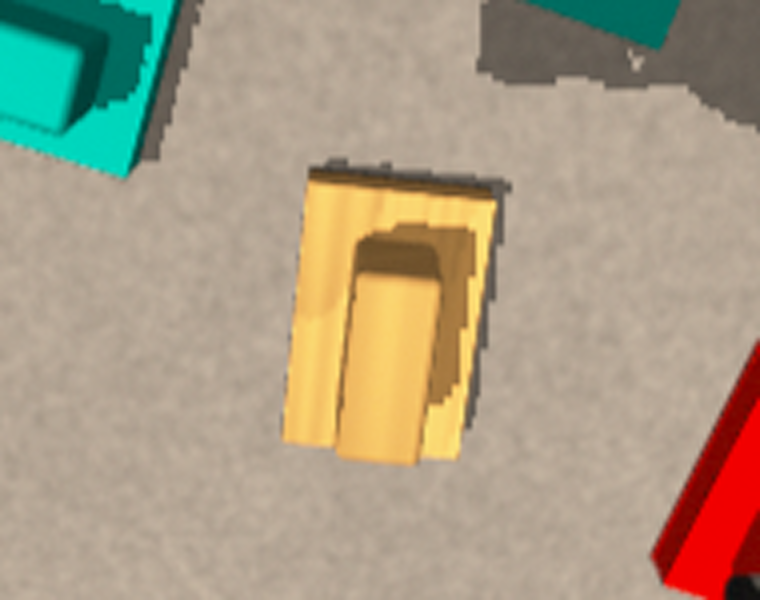

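```bash
cat > f8.py <<'E'
from fit import *
p=pickle.load(open('p8.pkl','rb'))
b,r=fit(p,[(-45,-30,22),(-45,30,22),(45,-30,22),(45,30,22),(-30,-13,64),(-30,13,64),(30,-13,64),(30,13,64)],
 un([(308,180),(497,198),(283,440),(460,460),(357,272),(440,278),(336,455),(417,465)],4,(169,113)),[413,308,-.07])
print(b.round(3),r.round(1).tolist())
print(delta([b[0],b[1],31],np.pi/2+b[2]))
E
python3 f8.py
```

```text
[ 4.19586e+02  3.08261e+02 -1.09000e-01] [[-0.4, -0.4], [0.0, 0.1], [-0.3, 0.2], [-0.2, -0.5], [-0.4, -0.8], [1.5, 0.0], [-0.4, 1.0], [0.8, 0.6]]
(array([ 2.04,  0.35, -8.93]), array([ 0. , -0. , -1.2]))
```

Call:
arm_command(commands=[[1,0.2,-1.5,0,0,-0.6,-1],[2.04,0.35,-3,0,0,-1.2,-1],[2.04,0.35,-4.8,0,0,-1.2,-1],[2.04,0.35,-6.5,0,0,-1.2,-1],[2.04,0.35,-7.6,0,0,-1.2,-1],[2.04,0.35,-8.5,0,0,-1.2,-1],[2.04,0.35,-8.93,0,0,-1.2,-1],[2.04,0.35,-8.93,0,0,-1.2,-1],[2.04,0.35,-8.93,0,0,-1.2,-1]])

```text
clock: 15.4
ee_pos: [420.2, 309.4, 32.3]
tool_rot: [0.086, 1.568, -0.084]
ft_force: [-0.4, 1.0, 1.4]
grip_width: 85.0
```

Call:
arm_command(commands=[[0,0,0,0,0,0,1],[0,0,0,0,0,0,1],[0,0,0,0,0,0,1],[0,0,0,0,0,0,1],[0,0,0,0,0,0,1],[0,0,0,0,0,0,1],[0,0,0,0,0,0,1]])

```text
clock: 16.1
ee_pos: [419.5, 309.5, 31.8]
tool_rot: [0.084, 1.569, -0.084]
ft_force: [-1.4, -2.1, 6.2]
grip_width: 24.4
```

```bash
python3 - <<'E'
from h import *
p=grab('wrist'); save('w9',p['color'],1.5); o=ctrl.get_obs();print(o['clock'],o['ee_pos'],o['tool_rot'],o['ft_force'])
B=np.array([563.08,-39.9]);a=-.227;R=np.array([[np.cos(a),-np.sin(a)],[np.sin(a),np.cos(a)]])
for off in ([45,60],[25,35],[30,40]):
  q=B+R@off; print(off,q,delta([*q,60],np.pi/2+a))
print('board axes',R.T)
E
```

```text
16.15 [419.48193077 309.51897851  31.80914352] [ 0.08428485  1.56863818 -0.0840539 ] [-1.99418856 -1.96999293  5.40678072]
[45, 60] [620.4288977    8.43325908] (array([  8.04, -12.04,   1.13]), array([-0.  ,  0.01, -1.37]))
[25, 35] [595.31559123 -11.42427949] (array([  7.03, -12.84,   1.13]), array([-0.  ,  0.01, -1.37]))
[30, 40] [601.31259846  -7.67782728] (array([  7.27, -12.69,   1.13]), array([-0.  ,  0.01, -1.37]))
board axes [[ 0.97434595 -0.2250555 ]
 [ 0.2250555   0.97434595]]
```

View pics/w9.png

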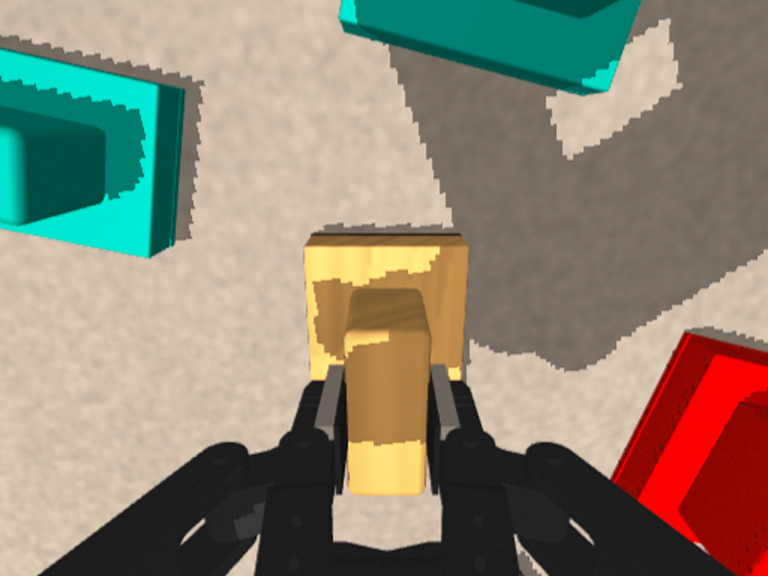

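The bar is gripped squarely (reads 24 mm). I'll lift and carry it to a spot 20–25 mm short of both fences.

Call:
arm_command(commands=[[0,0,1,0,0,0,1],[0.2,-0.4,2.5,0,0,0,1],[1,-2,3,0,0,-0.3,1],[2,-3.7,3,0,0,-0.6,1],[2.9,-5.4,3,0,0,-0.9,1],[3.8,-7.1,3,0,0,-1.2,1],[4.7,-8.7,3,0,0,-1.37,1],[5.6,-10.3,3,0,0,-1.37,1],[6.4,-11.8,2.8,0,0,-1.37,1],[7.03,-12.84,2.4,0,0,-1.37,1],[7.03,-12.84,2,0,0,-1.37,1],[7.03,-12.84,2,0,0,-1.37,1]])

```text
clock: 17.35
ee_pos: [592.9, -11.7, 78.1]
tool_rot: [0.18, 1.569, -0.179]
ft_force: [-1.1, 0.2, -2.2]
grip_width: 24.0
```

```bash
python3 - <<'E'
from h import *
import pickle
p=grab('wrist'); save('w10',p['color'],1.5); o=ctrl.get_obs();print(o['clock'],o['ee_pos'],o['tool_rot'],o['ft_force'],o['grip_width'])
pickle.dump(p,open('p10.pkl','wb'))
s=grab('scene');c=proj(s,[600,-10,50])[0].astype(int); save('s10',s['color'][c[1]-60:c[1]+60,c[0]-80:c[0]+80],5)
print(delta([595.3,-11.4,60],np.pi/2-.227))
E
```

```text
17.4 [593.22059643 -11.05873434  79.08687791] [ 0.17867619  1.56746758 -0.17797747] [-0.41047111  0.57477671 -1.38795982] 24.568583194608486
(array([ 0.06, -0.03, -0.8 ]), array([-0.01, -0.03, -0.01]))
```

View pics/w10.png

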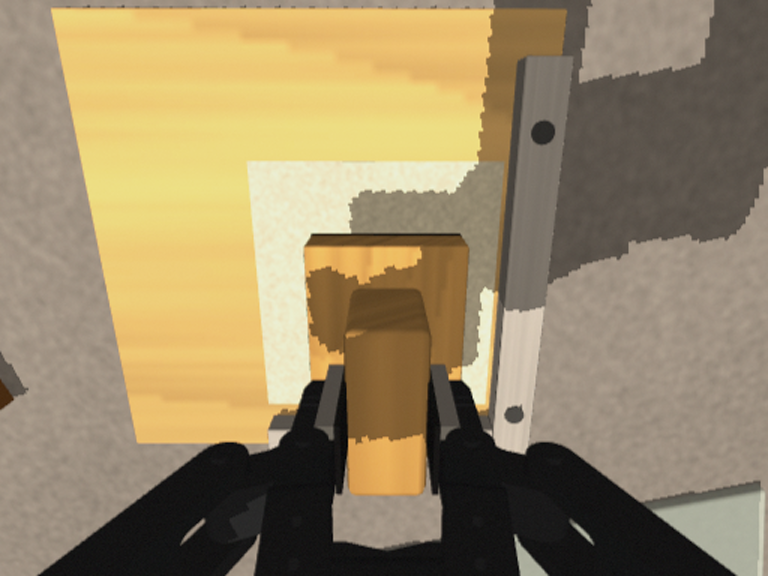

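View pics/s10.png

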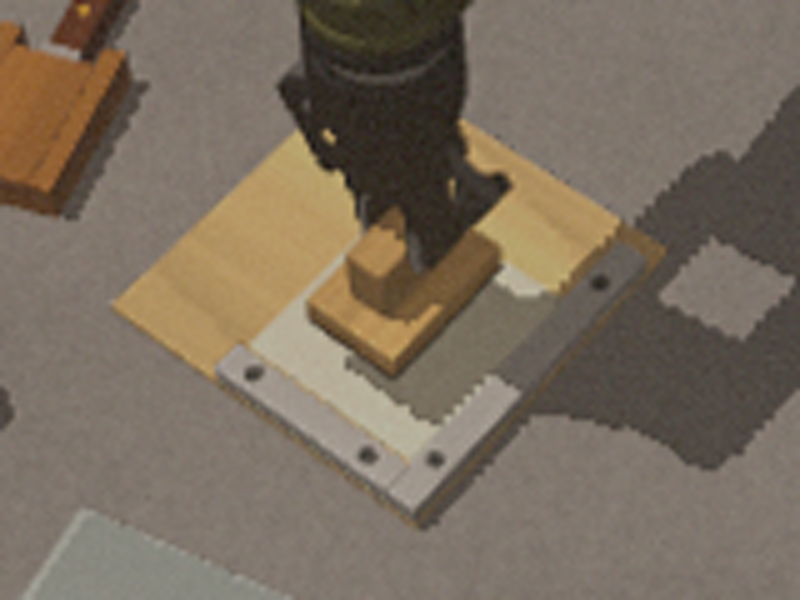

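Call:
arm_command(commands=[[0,0,-0.8,0,0,0,1],[0,0,-1.3,0,0,0,1],[0,0,-1.6,0,0,0,1],[0,0,-1.6,0,0,0,1],[0,0,-1.6,0,0,0,1]])

```text
clock: 17.95
ee_pos: [595.0, -11.3, 41.4]
tool_rot: [0.178, 1.563, -0.178]
ft_force: [0.9, -0.2, -1.0]
grip_width: 24.6
```

Call:
arm_command(commands=[[0,0,-0.06,0,0,0,1],[0,0,-0.12,0,0,0,1],[0,0,-0.12,0,0,0,1]])

```text
clock: 18.25
ee_pos: [595.0, -11.7, 38.3]
tool_rot: [0.178, 1.563, -0.178]
ft_force: [0.9, -0.5, -1.1]
grip_width: 24.8
```

Call:
arm_command(commands=[[0,0,-0.06,0,0,0,1],[0,0,-0.1,0,0,0,1],[0,0,-0.1,0,0,0,1]])

```text
clock: 18.55
ee_pos: [595.3, -11.8, 37.8]
tool_rot: [0.178, 1.564, -0.178]
ft_force: [-5.7, -0.9, 10.4]
grip_width: 24.8
```

Call:
arm_command(commands=[[0.07,0.29,0.03,0,0,0,1],[0.13,0.58,0.03,0,0,0,1],[0.2,0.86,0.03,0,0,0,1],[0.2,0.86,0.03,0,0,0,1]])

```text
clock: 18.95
ee_pos: [601.5, 10.3, 37.8]
tool_rot: [0.177, 1.56, -0.178]
ft_force: [-0.3, -1.3, 5.9]
grip_width: 24.5
```

Call:
arm_command(commands=[[0.02,0.08,0,0,0,0,1],[0.04,0.16,0,0,0,0,1],[0.04,0.16,0,0,0,0,1]])

```text
clock: 19.25
ee_pos: [602.3, 13.4, 37.8]
tool_rot: [0.176, 1.561, -0.179]
ft_force: [-0.5, -4.0, 6.6]
grip_width: 25.1
```

Call:
arm_command(commands=[[0.02,0.08,0,0,0,0,1],[0.03,0.12,0,0,0,0,1],[0.03,0.12,0,0,0,0,1]])

```text
clock: 19.55
ee_pos: [602.5, 14.0, 38.1]
tool_rot: [0.172, 1.562, -0.182]
ft_force: [-3.9, -12.0, 8.8]
grip_width: 24.5
```

Against the long fence at about 12 N. Now I'll slide along it towards the short fence.

Call:
arm_command(commands=[[0.2,-0.046,0,0,0,0,1],[0.4,-0.092,0,0,0,0,1],[0.6,-0.139,0,0,0,0,1],[0.65,-0.15,0,0,0,0,1],[0.65,-0.15,0,0,0,0,1]])

```text
clock: 20.05
ee_pos: [613.1, 11.4, 38.4]
tool_rot: [0.173, 1.577, -0.182]
ft_force: [-24.4, -8.8, 26.1]
grip_width: 24.5
```

Call:
arm_command(commands=[[0.05,-0.012,0,0,0,0,1],[0.1,-0.023,0,0,0,0,1],[0.1,-0.023,0,0,0,0,1]])

```text
clock: 20.35
ee_pos: [615.1, 10.9, 38.4]
tool_rot: [0.173, 1.578, -0.182]
ft_force: [-26.0, -8.2, 28.2]
grip_width: 24.2
```

Still about 6 mm short and dragging, with the down force up to 28 N. I'll ease off the down force and continue.

Call:
arm_command(commands=[[0,0,0.06,0,0,0,1],[0,0,0.12,0,0,0,1],[0,0,0.12,0,0,0,1]])

```text
clock: 20.65
ee_pos: [615.3, 11.0, 38.7]
tool_rot: [0.174, 1.576, -0.181]
ft_force: [-16.6, -7.6, 12.7]
grip_width: 24.6
```

```bash
python3 - <<'E'
from h import *
import pickle
p=grab('wrist'); save('w11',p['color'],1.5); o=ctrl.get_obs();print(o['clock'],o['ee_pos'],o['tool_rot'],o['ft_force'],o['grip_width'],o['moment'])
s=grab('scene');c=proj(s,[620,0,30])[0].astype(int); save('s11',s['color'][c[1]-45:c[1]+45,c[0]-60:c[0]+60],6.5)
E
```

```text
20.7 [615.25455     10.98797919  38.66437301] [ 0.17349564  1.57661638 -0.18147994] [-17.57754429  -7.61756067  13.20262549] 24.291409078463815 [-1.40138468  2.99851679  0.00744289]
```

View pics/w11.png

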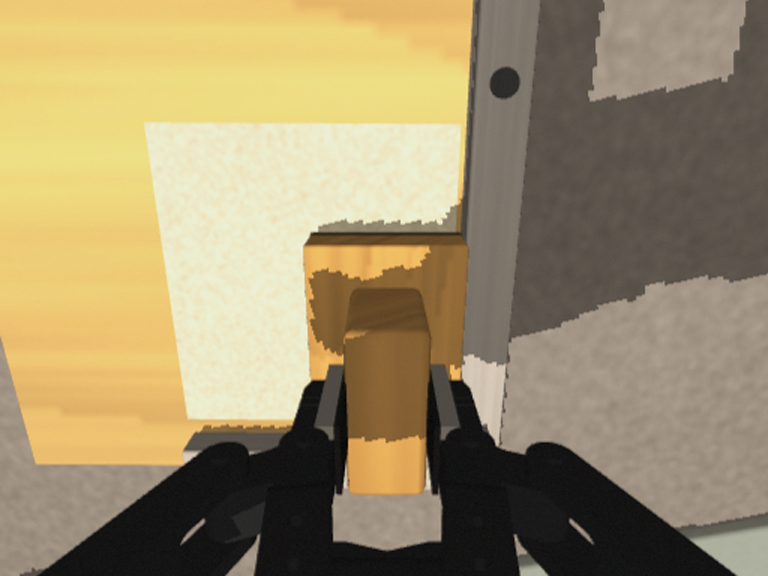

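View pics/s11.png

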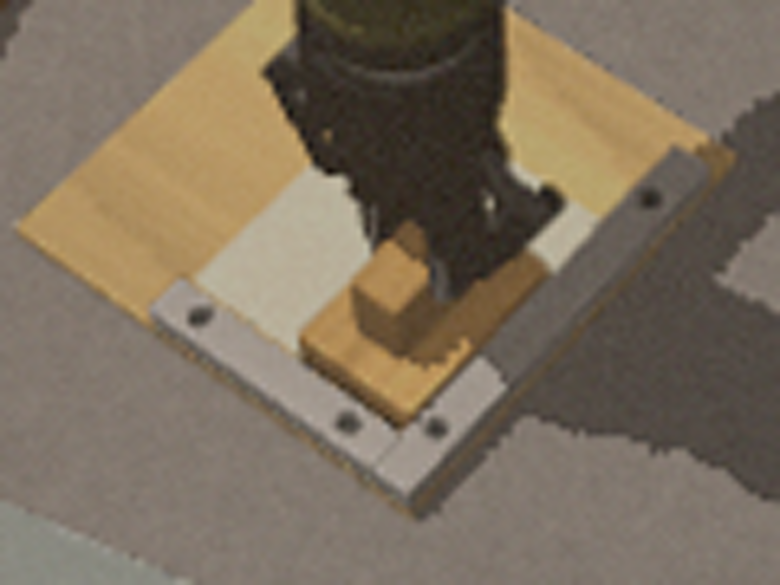

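```bash
python3 - <<'E'
from h import *
s=grab('scene');c=proj(s,[620,0,30])[0].astype(int)-[60,45]
B=np.array([563.08,-39.9]);a=-.227;R=np.array([[np.cos(a),-np.sin(a)],[np.sin(a),np.cos(a)]])
def pp(x,y,z): return ((proj(s,[*(B+R@[x,y]),z])-c+.5)*6.5-.5).round(0)[0]
print('fence inner top L',pp(90,-30,21),'corner',pp(90,90,21),'end long',pp(-90,90,21),'outer corner',pp(110,110,21),'outerL',pp(110,-30,21))
for d in (0,-3,-6): print(d,'front L top',pp(90+d,30,28),'front R top',pp(90+d,90,28))
save('s12',s['color'][c[1]+30:c[1]+75,c[0]+25:c[0]+85],12)
E
```

```text
fence inner top L [181. 277.] corner [402. 433.] end long [674. 141.] outer corner [408. 496.] outerL [148. 309.]
0 front L top [288. 345.] front R top [401. 425.]
-3 front L top [293. 340.] front R top [406. 420.]
-6 front L top [298. 335.] front R top [411. 414.]
```

View pics/s12.png

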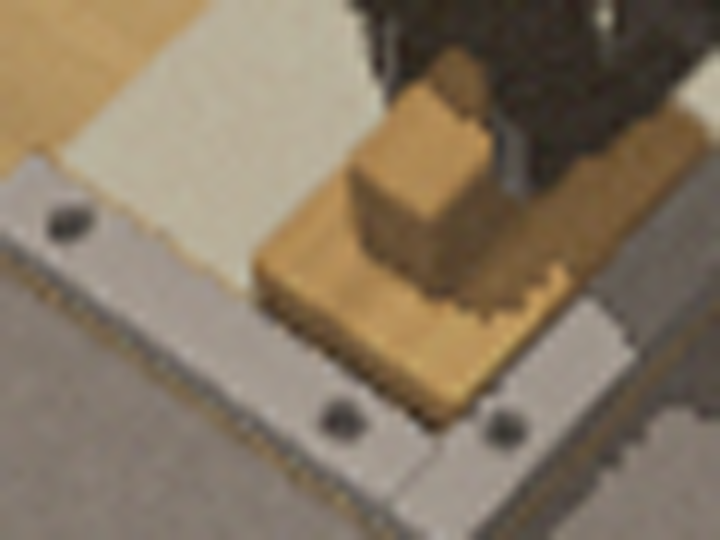

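The short fence isn't touched yet: the TCP is at board x 39, where 45 is expected, and the scene view suggests a gap of about 3 mm. I'll push on with less down force.

Call:
arm_command(commands=[[0.05,-0.012,0.05,0,0,0,1],[0.1,-0.023,0.05,0,0,0,1],[0.15,-0.035,0.05,0,0,0,1],[0.15,-0.035,0.05,0,0,0,1]])

```text
clock: 21.2
ee_pos: [619.1, 10.1, 38.8]
tool_rot: [0.174, 1.576, -0.181]
ft_force: [-13.2, -7.5, 7.4]
grip_width: 24.6
```

Call:
arm_command(commands=[[0.05,-0.012,0,0,0,0,1],[0.1,-0.023,0,0,0,0,1],[0.1,-0.023,0,0,0,0,1]])

```text
clock: 21.5
ee_pos: [620.8, 9.7, 38.8]
tool_rot: [0.174, 1.579, -0.181]
ft_force: [-16.8, -7.5, 9.9]
grip_width: 24.4
```

Call:
arm_command(commands=[[0.05,-0.012,0,0,0,0,1],[0.1,-0.023,0,0,0,0,1],[0.1,-0.023,0,0,0,0,1]])

```text
clock: 21.8
ee_pos: [620.9, 9.7, 39.0]
tool_rot: [0.174, 1.585, -0.181]
ft_force: [-25.9, -5.9, 15.9]
grip_width: 24.9
```

Both fences are touching now: about 24 N along board x and 12 N along board y. The tool has pitched forward by 0.02 rad, so I'll level it, add some push in y and look.

Call:
arm_command(commands=[[0.01,0.03,0,-0.03,-0.12,0,1],[0.015,0.06,0,-0.06,-0.24,0,1],[0.015,0.06,0,-0.06,-0.24,0,1],[0.015,0.06,0,-0.06,-0.24,0,1]])

```text
clock: 22.2
ee_pos: [621.2, 9.7, 38.6]
tool_rot: [0.17, 1.563, -0.186]
ft_force: [-23.5, -10.7, 15.1]
grip_width: 25.1
```

```bash
cat > last.py <<'E'
from h import *
import sys
n=sys.argv[1]
p=grab('wrist'); save('w'+n,p['color'],1.5); o=ctrl.get_obs();print(o['clock'],o['ee_pos'],o['tool_rot'],o['ft_force'],o['grip_width'],o['moment'])
f=o['ft_force'];print('board force',.974*f[0]-.225*f[1],.225*f[0]+.974*f[1],f[2])
Rt=cv2.Rodrigues(np.array(o['tool_rot']))[0];print(Rt[:,0].round(4), 'yaw',np.arctan2(Rt[1,1],Rt[0,1])-np.pi/2)
s=grab('scene');c=proj(s,[620,0,30])[0].astype(int)-[60,45]
save('s'+n,s['color'][c[1]+20:c[1]+75,c[0]+15:c[0]+85],10)
E
python3 last.py 13
```

```text
22.25 [621.136928     9.64911466  38.61751136] [ 0.17015013  1.56326188 -0.18571556] [-24.81125341 -10.62771779  15.44177164] 24.62620964722663 [-1.95916543  4.50041244 -0.38189329]
board force -21.774924316105256 -15.933929143225608 15.441771639519162
[-9.0e-04 -9.8e-03 -1.0e+00] yaw -0.2266529008685194
```

View pics/w13.png

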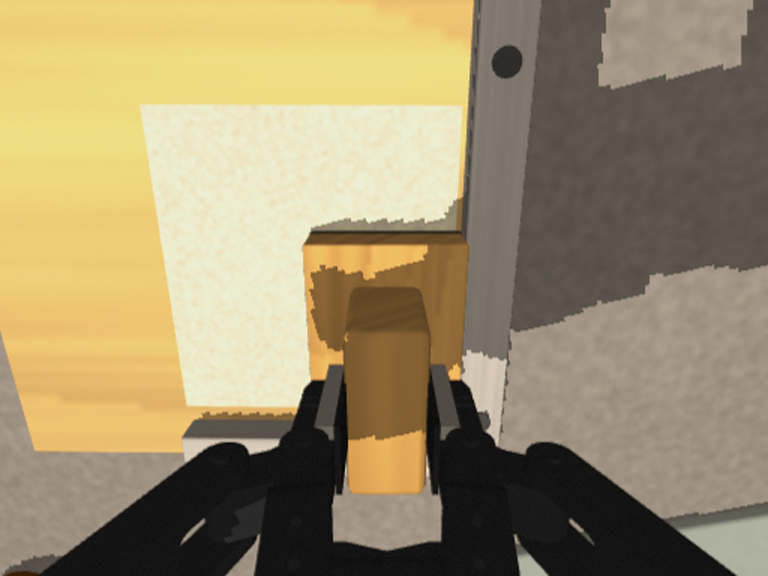

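View pics/s13.png

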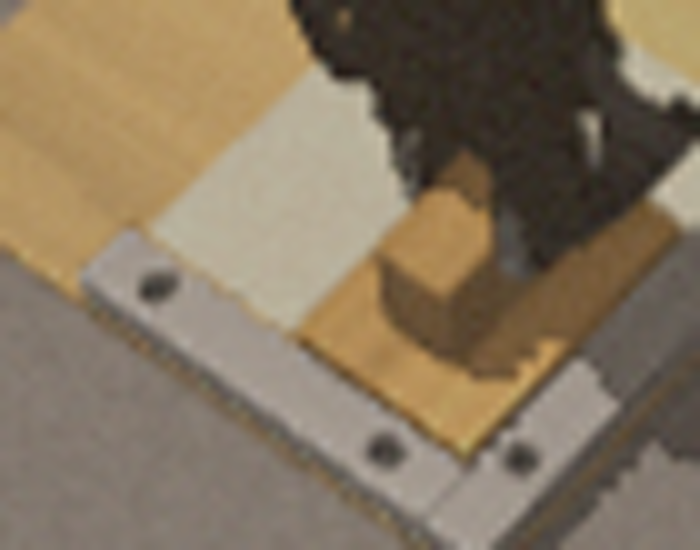

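Call:
arm_command(commands=[[0.02,0.015,0,0.05,0,0,1],[0.04,0.03,0,0.1,0,0,1],[0.04,0.03,0,0.1,0,0,1],[0.04,0.03,0,0.1,0,0,1]])

```text
clock: 22.7
ee_pos: [621.1, 9.8, 38.6]
tool_rot: [0.175, 1.567, -0.18]
ft_force: [-28.2, -12.5, 18.0]
grip_width: 23.9
```

```bash
python3 last.py 14; python3 - <<'E'
from h import *
t=grab('top');save('t14',t['color'][60:290,60:430],2.1)
E
```

```text
22.75 [621.0899569    9.78496029  38.59841846] [ 0.17534957  1.5669564  -0.17997189] [-28.56258874 -11.38382537  19.04348468] 25.04221020295593 [-2.60048488  5.10155331 -0.34703096]
board force -25.25860072893551 -17.5144283764612 19.043484679376977
[-0.0038 -0.0025 -1.    ] yaw -0.22617970963776957
```

View pics/s14.png

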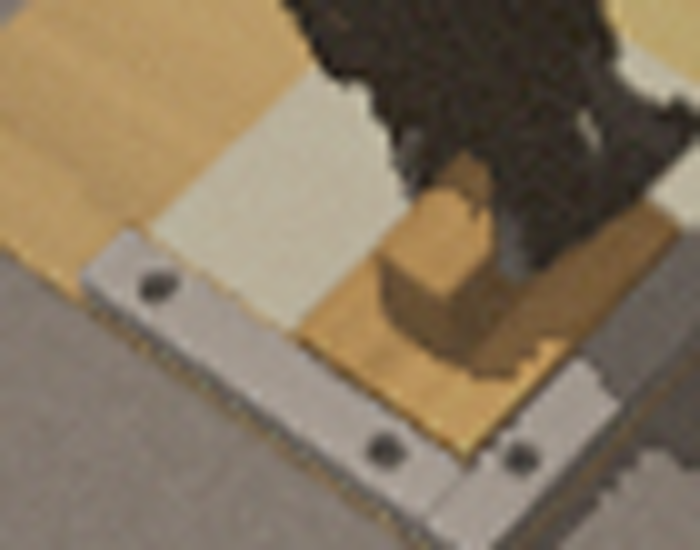

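View pics/t14.png

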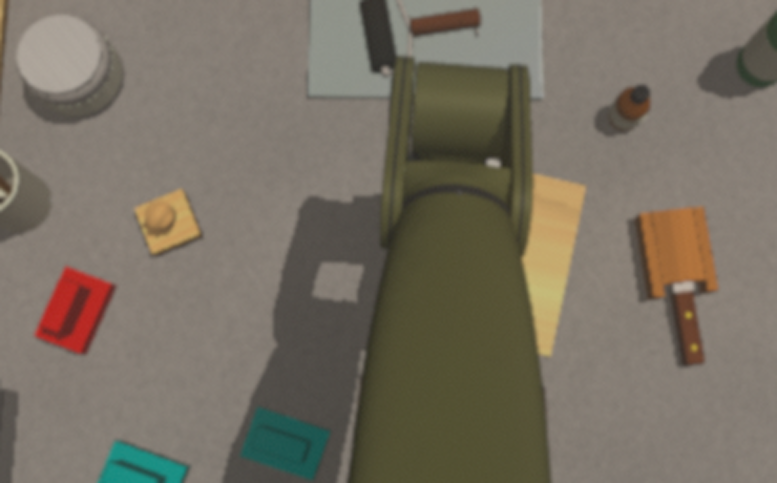

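The block sits flush in the corner and stays put under 25 N along board x and 17 N along board y. The knife is home in the dock, and the bottle and square block are undisturbed. I'll hand in.

```bash
python3 -c "
from station import ctrl
print(ctrl.hand_in())
o=ctrl.get_obs();print(o['clock'],o['ft_force'],o['ee_pos'])"
```

```text
the job is handed in; nothing more can be done
None
the job is handed in; nothing more can be done
```

I handed the job in at about 22.8 s. The knife is fully home in its dock, and the plain wood oblong block is flat in the board's corner, still gripped and pressed against both fences.

- **Knife:** my first grip closed above the handle, because the fingertips sit level with the reported TCP rather than 19 mm ahead of it. I regripped 17 mm lower and slid the knife in until it stopped at about 20 N. After release, its shoulder still showed at the roof's edge.
- **Block:** it stopped at both fences, and the last reading was about 25 N on the short fence, 17 N on the long one and 19 N down. Some of that push is friction. The tool was level to 0.005 rad, and the scene picture showed no visible gap at either fence.
- **Checks that disagreed:**
  - Sliding towards the short fence, the block dragged and stopped about 6 mm short. The scene picture suggested a gap of about 3 mm. I reduced the down force and pushed until it stopped.
  - The TCP ended about 1 mm from where I had worked out, within the cameras' 2 mm accuracy.
- **Left alone:** the square block and amber bottle stood where they were in the last top picture.

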